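Load and start the tile smoother

TASK

Lay every loose tile piece from the black sheet flat in the tray of the blue tile smoother, in one layer with none on top of another; then put the lid on so that it sits fully home, swing the red-gripped clamp right down on it, and last of all start the timer: press its red knob in, turn it clockwise to the green mark and let it spring back up. Leave the glue bottle, the mug and the plate where they are.

Things in the scene. Friction and masses are not known exactly. Their poses are not given: they have to be found in the camera images.
- smoother: Tile smoother, fixed: a blue open tray box 172 x 162 mm outside (x, y), walls 6 mm, rim 75 mm above the table; inside 160 x 150 mm, floor 30 mm above the table. Origin: centre of the tray box at table height, z up. Own -x points to the joined grey control box (90 x 110 mm, 60 mm high; its centre and timer knob at x = -131 mm), own -y to the clamp post. Place and yaw (to 0.25 rad) vary.
- tray_floor (a point): centre of the tray's inner floor, axes as smoother
- lid: Loose aluminium lid: plate 180 x 170 x 8 mm (x, y, z) on a rubber plug 148 x 138 x 8 mm that goes inside the tray walls, 6 mm free all round. Origin: centre of the plug's underside, z up. On the table it rests on its plug; seated, the plate lies on the tray rim, origin 67 mm above the table, lid x along the smoother's x (either way round). 280 g.
- lid_grip (a point): middle of the lid's black bar handle, 30 mm above the lid's origin; the bar is 56 mm long (along lid x), 14 mm wide, 26 mm tall, its top 42 mm above the lid's origin
- clamp (a joint): hold-down clamp arm: angle in rad, 0 = level, down on the lid; about 1.57 = upright; at the start 1.7 to 2.0, swung back out clear of the lid. Stiff hinge: it stays where it is left
- clamp_hinge (a point): the clamp arm's hinge, on top of the dark post at the smoother's right side (112 mm from its centre along -y, 92 mm above the table); the hinge axis is along the smoother's x and the arm, when down, points to the smoother's +y, over the lid's edge
- clamp_grip (a point): middle of the top face of the red cross grip (40 mm along x, 16 x 14 mm) near the end of the clamp arm, 70 mm from the hinge; when the clamp is down this face is the upper one, 98 mm above the table. The arm is a steel bar 10 mm thick
- timer_turn (a joint): timer knob angle in rad, clockwise from above: 0 = off mark (black), end stop 1.3 near the green mark. Unless pressed in, a catch blocks it at about 0.17; past about 1.07 the knob can spring back up and the catch then keeps it at the set position
- timer_press (a joint): how far the sprung timer knob is pressed in, m: 0 = up, end stop 0.007; the catch is free from about 0.0045. About 3 N to start, 9 N at the bottom
- timer_grip (a point): on the knob's vertical axis at mid height of its red grip bar, 86 mm above the table; the point turns with the knob and its x lies along the bar (44 mm long, 12 mm wide, 22 mm tall, top 11 mm above this point); below the bar is a black disc of radius 24 mm, its top 11 mm below this point
- glue: white glue bottle, 56 mm across, 150 mm tall; bystander. Origin: centre of its underside
- mug: white mug, 80 mm across, 90 mm tall; bystander. Origin: centre of its underside
- plate: white plate of offcuts, 150 mm across, 18 mm high; bystander. Origin: centre of its underside
- tile1: cut tile piece 40 x 30 x 12 mm (x, y, z), terracotta-red glaze on red clay, 35 g; origin at its centre. May be absent
- tile2: cut tile piece 44 x 32 x 12 mm (x, y, z), pale-blue glaze on red clay, 35 g; origin at its centre. May be absent
- tile3: cut tile piece 36 x 30 x 12 mm (x, y, z), yellow glaze on red clay, 35 g; origin at its centre. May be absent
- tile4: cut tile piece 42 x 28 x 12 mm (x, y, z), terracotta-red glaze on red clay, 35 g; origin at its centre. May be absent
- tile5: cut tile piece 34 x 34 x 12 mm (x, y, z), darker blue glaze on red clay, 35 g; origin at its centre. May be absent
Things that resemble listed ones, but are neither listed nor needed, are in the scene too. What is shaped like the tile4 but purple is not meant.

How it is judged:
By the outcome, as a careful person would: the job done as asked, in the order asked, and still so for the second after the job is handed in, with the robot touching nothing.
Of tile1, tile2, tile3, tile4, tile5 only 3 to 5 are there at a start; the rules pass over those that are not, and their reading is None.
At some moment in a run one of tile1, tile2, tile3, tile4, tile5, lid may be knocked a few centimetres aside while the robot is not near it.
Once in a run the grip may slacken for a moment while it holds something.
It also fails if it takes over 210 s, if anything falls off the work surface, if the arm or the gripper's body presses on something with over 40 N, if the wrist force passes 120 N, or if a joint passes its speed limit or range.

ROBOT

A 7-joint arm with a two-finger parallel gripper is mounted at the origin on the work surface. World frame = base frame: x ahead of the robot, y to its left, z up, the work surface at z = 0. Lengths are in m, angles in rad, forces in N, time in s.
With the tool pointing down it reaches from about 0.425 to 0.925 m from the base axis. Payload 6.8 kg.
Tool frame: the origin (TCP) lies between the finger pads; the fingertips stand r.tcp_to_tips ahead of it and the grasp point (between the pads) is the TCP (r.tcp_to_tips is the distance from the TCP to the fingertips, in m); z points along the fingers, y is the line along which they close (so a half turn about z gives the same grasp; the last joint's range is limited). The gripper opens to 85 mm and grips with 20 to 120 N. Pads are 22 mm wide; open, the fingers measure 114 mm over their backs; the gripper's body (76 mm by 85 mm) begins 54 mm behind the grasp point. The pads swing forward as they close: fully open they stand 13 mm farther back than shut.
Start: joints at [-1.235, 0.477, 0.022, 1.555, -0.011, 1.109, -0.083], TCP at [0.29, 0.61, 0.213] pointing down, gripper open.
Joint ranges: [-2.96, 2.96], [-0.34, 2.1], [-1.41, 1.46], [0.24, 2.44], [-1.37, 4.51], [0.17, 1.92], [-2.96, 2.96]. Speed limits (rad/s): [2.39, 2.39, 3.14, 3.14, 3.14, 3.14, 3.14].

INTERFACE

Orientations are given as a rotation vector (axis times angle).
In Python, from bench import r gives the robot as it stands.
- The arm moves only by the tool servo_tool, never from a script. Its argument "commands" is a list of rows, each a list of 2 entries, a list of its own where there are three numbers: the shift along the tool's x, y, z normalised to -1 to 1, where 1 is 250 mm, then the turn, a rotation vector about the tool's x, y, z normalised to -1 to 1, where 1 is 90 degrees. In form: [[[dx, dy, dz], [ax, ay, az]], ...]. A call has 1 to 20 rows; each row is the pose to reach, as a shift and turn from the pose commanded when the call began, along the tool's axes at that moment; what a row does not reach only later rows make up. A row lasts 1/10 s, in which the tool goes at most 50 mm and 8.59 degrees, less where a joint would pass 70% of its speed; a pose out of reach is approached as far as the arm can. A call with a number of a shift or a turn outside -1 to 1 is refused whole. A call with a gripper value outside its range is refused whole. "claw" is the closure, from 0 (fully open) to 1 (shut), set as the call begins (left out, the last holds). The fingers move at their own pace and stop on an object; "squeeze" is the grip in N (left out, the last holds). Time passes only in rows, so rows that repeat a pose let the fingers close. It gives the time, the measured TCP pose, the force, the opening and the grip force at its end, in the units of the state.
- r.get_obs(): the state, without advancing time (a new reading comes with each control period).
- r.grab_frame(name): name is "scene" or "top"; returns (picture, depth): 480x640x3 uint8, red, green, blue; 480x640 float32, m along the optical axis (not along the pixel's ray), 0 where there is no reading.
- r.camera_model(name): a dict with "fx", "fy", "cx", "cy" (pixels), "extrinsics" (4x4, takes a point from camera to world coordinates). Camera axes: x right, y down, z forward; pixel columns grow to the right and rows downward; lengths in m; the calibration is good to about 2 mm. A picture is of the moment at which its call begins. camera_model takes no time and is no camera call.
- r.hand_in(): hands the job in; it is judged then, once.
Trained networks look in the newest picture that a camera, given by its name, has taken for a name from the list of things; names that differ only in an ending like _2 or _b are one class to them, and where a whole thing is asked for, a point or a joint stands for the part that bears it (a point fixed in the world has none). Each returns a list of dicts, best first, with "confidence" (0 to 1); they miss things now and then, are a little off and sometimes report something else, mostly with a low value. They report only what shows in the picture. A call takes as long as a camera call. They do not tell look-alikes from the thing itself.
- r.boxes_of(camera, target): "uv" ([column, row] in pixels, amid what is visible of it).
- r.mark_of(camera, target): "uv" ([column, row] in pixels: a listed point, or the origin of a listed thing).
The state is a dict: "clock": time; "joints": joint angles; "qvel": joint speeds; "tau": joint torques, N m; "tcp_pos": TCP position; "orientation": TCP orientation; "contact_force": force on the tool from outside, world axes, zero at the start; "moment": the same for the moment, N m; "grip_width": finger opening in m; "gripper_force": force on a finger pad.
Only numpy, scipy, OpenCV 4.12 (cv2) and the standard library are available. Lean on these libraries where they do the work, as an engineer would, in place of code of your own. Each camera call takes 0.05 s, during which the arm holds its last target. There are 200 camera calls.

## Working session

There is one attempt and no reset: what is moved stays moved. The work goes in short steps, Python scripts to look and compute and a tool call to move; the robot and the scene stay as the last step left them, time stands still between calls to the robot, and variables do not carry over. Pictures are saved under pics/ and viewed, at most 14 in all, crops included, and the job is handed in when it is done.

Besides the shell and the picture viewer there is one more tool, called after "Call:" as a command line: name --argument value ..., lists and objects as JSON in quotes. servo_tool: Moves the arm, as the interface text tells. Scaled input: -1 to 1 covers 250 mm each way for a shift and 90 degrees each way for a turn. Its arguments: {"type":"object","properties":{"commands":{"type":"array"},"claw":{"type":"number"},"squeeze":{"type":"number"}},"required":["commands"]}

```bash
ls; mkdir -p pics; cat > h.py <<'E'
from bench import r
import numpy as np, cv2
from scipy.spatial.transform import Rotation as R
def shot(cam,name=None):
    p,d=r.grab_frame(cam)
    if name: cv2.imwrite('pics/'+name,cv2.cvtColor(p,cv2.COLOR_RGB2BGR))
    return p,d
def world(cam,d):
    m=r.camera_model(cam);v,u=np.mgrid[:480,:640]
    P=np.stack([(u-m['cx'])/m['fx']*d,(v-m['cy'])/m['fy']*d,d],-1)
    E=np.array(m['extrinsics']);return P@E[:3,:3].T+E[:3,3]
def ray(cam,uv,z):
    m=r.camera_model(cam);E=np.array(m['extrinsics'])
    D=E[:3,:3]@np.array([(uv[0]-m['cx'])/m['fx'],(uv[1]-m['cy'])/m['fy'],1]);o=E[:3,3]
    return o+D*(z-o[2])/D[2]
def pose():
    o=r.get_obs();return np.array(o['tcp_pos']),R.from_rotvec(o['orientation']),o
E
python3 - <<'E'
from h import *
for c in('scene','top'):
    p,d=shot(c,c+'0.png');print(c,{k:np.round(v,3).tolist() for k,v in r.camera_model(c).items()})
    for t in['smoother','tray_floor','lid','lid_grip','clamp_grip','clamp_hinge','timer_grip','tile1','tile2','tile3','tile4','tile5']:
        print(t,[(np.round(x['uv']).tolist(),round(x['confidence'],2)) for x in r.mark_of(c,t)])
p,q,o=pose();print(p,q.as_matrix().round(3),r.tcp_to_tips,o)
E
```

```text
pics
scene {'fx': 472.516, 'fy': 472.516, 'cx': 316.239, 'cy': 235.467, 'extrinsics': [[-0.607, 0.429, -0.669, 1.202], [0.795, 0.339, -0.504, 0.465], [0.01, -0.838, -0.546, 0.612], [0.0, 0.0, 0.0, 1.0]]}
smoother [([344.0, 284.0], 0.63)]
tray_floor [([344.0, 276.0], 0.75), ([255.0, 220.0], 0.68), ([464.0, 398.0], 0.65)]
lid [([509.0, 314.0], 0.82)]
lid_grip [([512.0, 303.0], 0.59), ([465.0, 400.0], 0.36)]
clamp_grip [([303.0, 193.0], 0.76), ([345.0, 275.0], 0.61)]
clamp_hinge [([308.0, 223.0], 0.64), ([214.0, 206.0], 0.48)]
timer_grip [([392.0, 234.0], 0.88)]
tile1 [([217.0, 209.0], 0.68), ([260.0, 224.0], 0.57), ([314.0, 214.0], 0.56), ([291.0, 224.0], 0.55), ([275.0, 245.0], 0.5), ([276.0, 211.0], 0.48), ([208.0, 221.0], 0.46), ([248.0, 198.0], 0.42)]
tile2 [([217.0, 209.0], 0.68), ([260.0, 224.0], 0.57), ([314.0, 214.0], 0.56), ([291.0, 224.0], 0.55), ([275.0, 245.0], 0.5), ([276.0, 211.0], 0.48), ([208.0, 221.0], 0.46), ([248.0, 198.0], 0.42)]
tile3 [([217.0, 209.0], 0.68), ([260.0, 224.0], 0.57), ([314.0, 214.0], 0.56), ([291.0, 224.0], 0.55), ([275.0, 245.0], 0.5), ([276.0, 211
[... 2241 characters left out ...]
 {'clock': 1.3, 'joints': array([-1.23512699,  0.47702894,  0.02238942,  1.55540632, -0.0114886 ,
        1.10926356, -0.08312745]), 'qvel': array([ 0.00034128,  0.0013495 , -0.00042294, -0.00051894, -0.0015817 ,
       -0.00053123, -0.00124249]), 'tau': array([ 8.85443187e-04, -5.96312141e+01,  1.60652764e+00, -2.81545365e+01,
        1.23946206e-02,  1.54323694e-03, -1.30955044e-05]), 'tcp_pos': array([0.28980963, 0.60964531, 0.21288561]), 'orientation': array([-6.91416911e-01, -3.06455878e+00, -3.63616347e-05]), 'contact_force': array([ 0.30068785,  0.64106852, -0.01551964]), 'moment': array([ 0.02249029,  0.04407716, -0.03655117]), 'gripper_force': 0.0, 'grip_width': 0.08561513504566082}
```

View both.

View pics/top0.png

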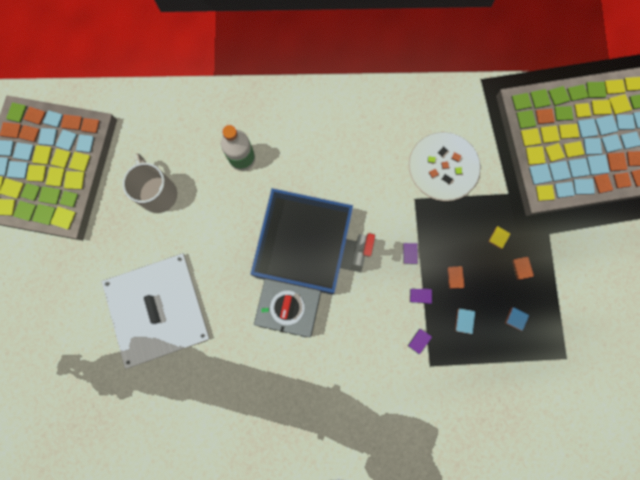

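View pics/scene0.png

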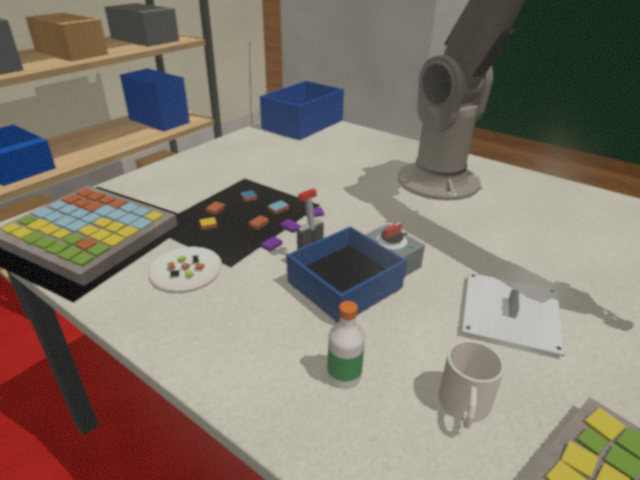

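The top view shows five tile pieces on the black sheet: red (456,277), red (523,268), yellow (499,237), pale blue (466,321) and dark blue (517,319). The purple look-alikes at (410,253), (421,296) and (420,341) are off the sheet and aren't wanted. The lid is at (155,310), the tray at (303,242), the knob at (287,308) and the clamp grip at (370,245), swung back.

```bash
cat >> h.py <<'E'
def rect(P):
    (c,s,a)=cv2.minAreaRect((P[:,:2]*1000).astype(np.float32));return np.round(c,1),np.round(s,1),round(a,1)
def blobs(mask,minA=60):
    n,l,st,ce=cv2.connectedComponentsWithStats(mask.astype(np.uint8),connectivity=4)
    return [(l==i,ce[i]) for i in range(1,n) if st[i,4]>minA]
def plane(cam,mask,z):
    v,u=np.nonzero(mask);return np.array([ray(cam,(a,b),z) for a,b in zip(u,v)])
def tiles(p,d,box=(405,215,600,365)):
    h=cv2.cvtColor(p,cv2.COLOR_RGB2HSV);m=(h[...,2]>95)&(h[...,1]>90)
    k=np.zeros_like(m);k[box[1]:box[3],box[0]:box[2]]=1
    return [(c.round(),h[b].mean(0).round(),rect(plane('top',b,.012)),b.sum()) for b,c in blobs(m&k,80)]
E
python3 - <<'E'
from h import *
p,d=shot('top');W=world('top',d)
for t in tiles(p,d):print(t)
z=W[...,2]
k=np.zeros(z.shape,bool);k[180:340,240:360]=1
m=k&(abs(z-.075)<.006)&(W[...,0]>.0)
for b,c in blobs(m,50):print('rim',c,rect(W[b]),np.median(z[b]),b.sum())
m=k&(abs(z-.060)<.006)
for b,c in blobs(m,100):print('ctl',c,rect(W[b]),np.median(z[b]),b.sum())
k[:]=0;k[240:375,90:220]=1
for b,c in blobs(k&(abs(z-.016)<.006),500):print('lid',c,rect(W[b]),np.median(z[b]),b.sum())
for b,c in blobs(k&(z>.03),30):print('handle',c,rect(W[b]),np.median(z[b]),b.sum())
h=cv2.cvtColor(p,cv2.COLOR_RGB2HSV);red=((h[...,0]<6)|(h[...,0]>174))&(h[...,1]>150)&(h[...,2]>90)
k[:]=0;k[225:335,260:400]=1
for b,c in blobs(red&k,20):print('red',c,rect(W[b]),np.percentile(z[b],[10,50,90]).round(3),W[b].mean(0).round(3),rect(plane('top',b,.097)))
gm=(h[...,0]>40)&(h[...,0]<85)&(h[...,1]>120)&k
for b,c in blobs(gm,5):print('green',c,ray('top',c,.06).round(3))
for s,zz in(('tray_floor',.03),('timer_grip',.086),('lid_grip',.03),('lid',0),('clamp_hinge',.092)):
    print(s,[ray('top',x['uv'],zz).round(3) for x in r.mark_of('top',s)][:2])
big=cv2.resize(p[180:380,380:590],None,fx=2.8,fy=2.8);s=cv2.resize(p[180:345,240:400],None,fx=3.6,fy=3.6)[:560]
o=np.zeros((600,1200,3),np.uint8)
cv2.imwrite('pics/a.png',cv2.cvtColor(big,4));cv2.imwrite('pics/b.png',cv2.cvtColor(s,4))
E
```

```text
(array([499., 237.]), array([ 26., 187., 159.]), (array([ 577.2, -336.8]), array([32.4, 38.8]), 57.8), np.int64(299))
(array([523., 268.]), array([ 10., 158., 151.]), (array([ 514.5, -379.3]), array([41.6, 32.4]), 10.4), np.int64(334))
(array([456., 277.]), array([ 10., 154., 154.]), (array([ 498.5, -242.5]), array([31.4, 42. ]), 89.1), np.int64(328))
(array([421., 295.]), array([140., 134., 143.]), (array([ 461.7, -172.4]), array([40.3, 25.7]), 89.1), np.int64(269))
(array([518., 318.]), array([102., 128., 138.]), (array([ 414.6, -360.3]), array([33.1, 31.4]), 62.1), np.int64(277))
(array([466., 320.]), array([ 97.,  93., 180.]), (array([ 412.8, -258.9]), array([28. , 39.2]), 79.9), np.int64(271))
(array([420., 341.]), array([140., 131., 146.]), (array([ 374. , -166.2]), array([27.5, 40.9]), 53.4), np.int64(284))
rim [300.24686192 239.59832636] (array([567.2,  61. ]), array([162.3, 172.9]), 76.8) 0.07551351712380083 1195
rim [278.25333333 305.78666667] (array([442.9, 106.1]), array([15.3, 43.2]), 77.7) 0.07559989604339362 150
rim [292.58510638 309.34042553] (array([434. ,  78.3]), a
[... 281 characters left out ...]
0.37596899 309.35271318] (array([408.4, 198.9]), array([356.4,  51.1]), 77.9) 0.041613407975519934 258
red [368.96551724 243.36206897] (array([540., -58.]), array([10.5, 33.4]), 79.0) [0.169 0.171 0.172] [ 0.541 -0.058  0.171] (array([552.9, -64.9]), array([11.5, 36.5]), 78.9)
red [286.04  304.544] (array([428.9,  55.1]), array([88.5, 40.1]), 71.8) [0.092 0.097 0.099] [0.443 0.088 0.103] (array([439.9,  89.8]), array([13.1, 40.3]), 76.7)
green [264.35714286 309.71428571] [0.436 0.132 0.06 ]
tray_floor [array([0.568, 0.064, 0.03 ])]
timer_grip [array([0.436, 0.083, 0.086])]
lid_grip [array([0.442, 0.351, 0.03 ])]
lid [array([0.446, 0.356, 0.   ])]
clamp_hinge [array([ 0.537, -0.05 ,  0.092])]
```

View pics/a.png

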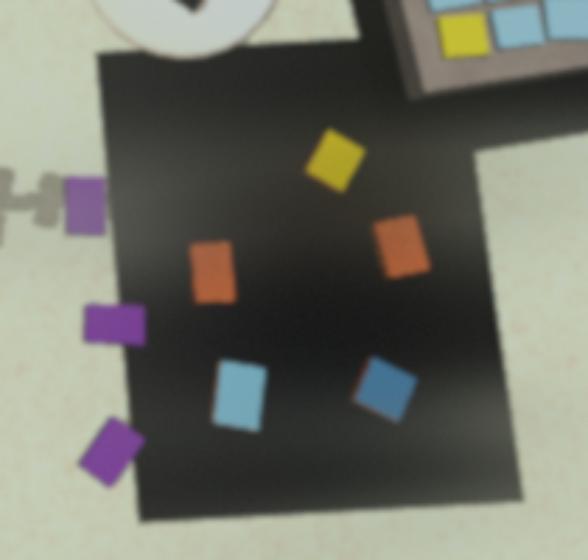

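View pics/b.png

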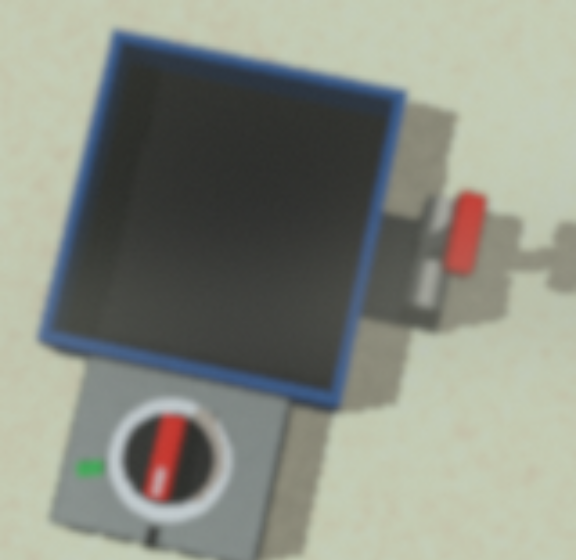

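The crop confirms the five sheet tiles: yellow, two terracotta, pale blue and darker blue. The purple pieces are excluded. The tray crop shows it empty, the knob bar on the black mark, and the green mark about 75° clockwise of it. Next I'll plan the moves.

```bash
cat >> h.py <<'E'
def plan(*wps):
    """rows (shift/0.25, turn/90deg) from the current pose to each (x,y,z mm, phi deg of tool y, tool down)"""
    p,q,o=pose();y=q.as_matrix()[:,1]
    print('at',(p*1000).round(1),'phi',np.degrees(np.arctan2(y[1],y[0])).round(1),'t',round(o['clock'],2),'w',round(o['grip_width']*1000,1),'F',np.round(o['contact_force'],1))
    for x,yy,z,f in wps:
        f=np.radians(f);T=R.from_matrix(np.array([[-np.sin(f),np.cos(f),0],[np.cos(f),np.sin(f),0],[0,0,-1.]]).T)
        s=q.inv().apply(np.array([x,yy,z])/1000-p)/.25;t=(q.inv()*T).as_rotvec()/(np.pi/2)
        print((x,yy,z),s.round(4).tolist(),t.round(4).tolist())
def sm(x,y,c=(567.2,61),a=-13.2):
    a=np.radians(a);return (c[0]+x*np.cos(a)-y*np.sin(a),c[1]+x*np.sin(a)+y*np.cos(a))
E
python3 - <<'E'
from h import *
plan((450,400,260,89),(470,370,260,89),(480,350,260,89))
for n,s in dict(A=(-48,32),B=(0,32),C=(48,32),D=(-30,-32),E=(30,-32)).items():print(n,np.round(sm(*s),1))
E
```

```text
at [289.8 609.6 212.9] phi 64.6 t 1.6 w 85.4 F [-0.9  0.3  0.2]
(450, 400, 260) [-0.9386, -0.4821, -0.1884] [-0.0, 0.0, -0.2714]
(470, 370, 260) [-1.0624, -0.5561, -0.1884] [-0.0, 0.0, -0.2714]
(480, 350, 260) [-1.1329, -0.6112, -0.1884] [-0.0, 0.0, -0.2714]
A [527.8 103.1]
B [574.5  92.2]
C [621.2  81.2]
D [530.7  36.7]
E [589.1  23. ]
```

Call:
servo_tool --commands '[[[-0.94,-0.48,-0.19],[0,0,-0.27]],[[-0.94,-0.48,-0.19],[0,0,-0.27]],[[-0.94,-0.48,-0.19],[0,0,-0.27]],[[-0.94,-0.48,-0.19],[0,0,-0.27]],[[-0.94,-0.48,-0.19],[0,0,-0.27]],[[-0.94,-0.48,-0.19],[0,0,-0.27]],[[-0.94,-0.48,-0.19],[0,0,-0.27]],[[-0.94,-0.48,-0.19],[0,0,-0.27]],[[-0.94,-0.48,-0.19],[0,0,-0.27]]]' --claw 0 --squeeze 40

```text
clock: 2.5
tcp_pos: [0.4489, 0.402, 0.26]
orientation: [-0.026, -3.14, -0.001]
contact_force: [0.4, 0.4, -0.5]
grip_width: 0.0853
gripper_force: 0.0
```

Call:
servo_tool --commands '[[[0,-1,0],[0,0,0]],[[0,-1,0],[0,0,0]],[[0,-1,0],[0,0,0]],[[0,-1,0],[0,0,0]],[[0,-1,0],[0,0,0]],[[0,-1,0],[0,0,0]]]'

```text
clock: 3.1
tcp_pos: [0.4451, 0.1447, 0.2603]
orientation: [-0.042, -3.141, 0.003]
contact_force: [0.5, 0.7, 0.3]
grip_width: 0.0853
gripper_force: 0.0
```

Call:
servo_tool --commands '[[[0,-1,0],[0,0,0]],[[0,-1,0],[0,0,0]],[[0,-1,0],[0,0,0]],[[0,-1,0],[0,0,0]],[[0,-1,0],[0,0,0]],[[0,-1,0],[0,0,0]],[[0,-1,0],[0,0,0]]]' --claw 0.3

```text
clock: 3.8
tcp_pos: [0.441, -0.0988, 0.2603]
orientation: [-0.031, -3.141, -0.0]
contact_force: [0.3, 0.8, -0.3]
grip_width: 0.0599
gripper_force: 0.0
```

```bash
python3 - <<'E'
from h import *
p,d=shot('top')
for t in tiles(p,d):print(t[0],t[1],t[2])
plan((498.5,-242.5,150,89.1),(498.5,-242.5,60,89.1),(498.5,-242.5,20,89.1))
E
```

```text
at [441.1 -97.7 260.2] phi 89.0 t 3.85 w 59.7 F [-0.4 -0.1 -0.3]
(498.5, -242.5, 150) [-0.2396, -0.5754, 0.4405] [0.0003, -0.0002, -0.001]
(498.5, -242.5, 60) [-0.2398, -0.5756, 0.8005] [0.0003, -0.0002, -0.001]
(498.5, -242.5, 20) [-0.2398, -0.5756, 0.9605] [0.0003, -0.0002, -0.001]
```

Call:
servo_tool --commands '[[[-0.24,-0.576,0.3],[0,0,0]],[[-0.24,-0.576,0.3],[0,0,0]],[[-0.24,-0.576,0.3],[0,0,0]],[[-0.24,-0.576,0.3],[0,0,0]],[[-0.24,-0.576,0.8],[0,0,0]],[[-0.24,-0.576,0.8],[0,0,0]],[[-0.24,-0.576,0.8],[0,0,0]],[[-0.24,-0.576,0.9],[0,0,0]],[[-0.24,-0.576,0.955],[0,0,0]],[[-0.24,-0.576,0.955],[0,0,0]],[[-0.24,-0.576,0.955],[0,0,0]]]' --claw 0.3

```text
clock: 4.95
tcp_pos: [0.4988, -0.2439, 0.0221]
orientation: [0.029, 3.141, 0.0]
contact_force: [0.1, -0.1, 0.2]
grip_width: 0.0599
gripper_force: 0.0
```

Call:
servo_tool --commands '[[[0,0,0],[0,0,0]],[[0,0,0],[0,0,0]],[[0,0,0],[0,0,0]],[[0,0,0],[0,0,0]],[[0,0,-0.04],[0,0,0]],[[0,0,-0.2],[0,0,0]],[[0,0,-0.5],[0,0,0]],[[0,0,-0.9],[0,0,0]],[[0,0,-0.92],[0,0,0]],[[0,0,-0.92],[0,0,0]],[[0,0,-0.92],[0,0,0]]]' --claw 1

```text
clock: 6.05
tcp_pos: [0.5001, -0.2463, 0.2573]
orientation: [0.032, 3.132, -0.003]
contact_force: [0.4, 0.1, 0.5]
grip_width: -0.0002
gripper_force: 0.0
```

```bash
python3 - <<'E'
from h import *
shot('scene','s1.png')
cv2.imwrite('pics/s1c.png',cv2.resize(cv2.imread('pics/s1.png')[90:330,140:460],None,fx=2,fy=2))
plan((621.2,81.2,250,76.8))
E
```

```text
at [ 498.9 -245.4  254.5] phi 88.9 t 6.1 w -0.0 F [-0.7  0.4 -1.3]
(621.2, 81.2, 250) [-0.4629, 1.3159, 0.0193] [-0.0002, 0.0034, 0.1339]
```

View pics/s1c.png

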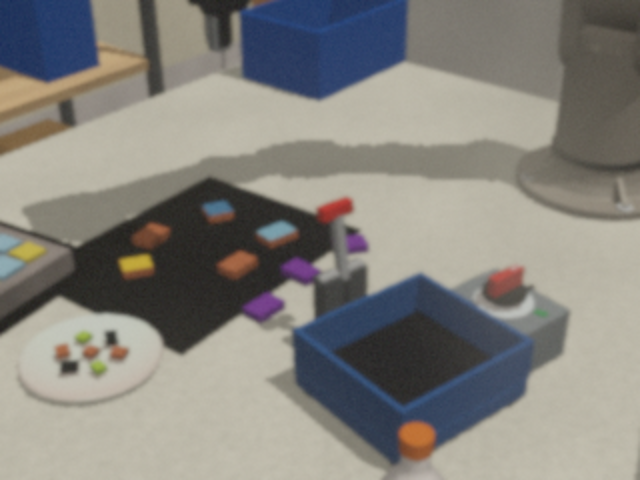

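The grip closed on nothing (width 0). The terracotta tile still shows at about (259,222) in the scene view. I'll check my tile positions against the scene camera.

```bash
cat >> h.py <<'E'
def proj(cam,P):
    m=r.camera_model(cam);E=np.linalg.inv(np.array(m['extrinsics']));c=E[:3,:3]@np.array(P)+E[:3,3]
    return np.round([m['fx']*c[0]/c[2]+m['cx'],m['fy']*c[1]/c[2]+m['cy']],1)
E
python3 - <<'E'
from h import *
for c in('top','scene'):
    p,d=shot(c);W=world(c,d)
    print(c,'tcp',proj(c,pose()[0]),'red1',proj(c,(.4985,-.2425,.012)))
    h=cv2.cvtColor(p,cv2.COLOR_RGB2HSV)
    m=(h[...,1]>120)&(h[...,2]>70)&(W[...,0]>.35)&(W[...,0]<.62)&(W[...,1]<-.13)&(W[...,1]>-.43)&(abs(W[...,2])<.04)
    for b,ce in blobs(m,20):print(ce.round(),b.sum(),h[b].mean(0).round(),W[b].mean(0).round(3),np.percentile(W[b][:,2],[5,95]).round(3),rect(W[b]))
E
```

```text
top tcp [497.4 259.9] red1 [455.2 276.5]
[499. 234.] 202 [ 26. 185. 148.] [ 0.584 -0.338  0.011] [0.001 0.016] (array([ 581. , -339.8]), array([33.8, 39.3]), 51.5)
[523. 272.] 188 [ 10. 168. 126.] [ 0.505 -0.378  0.012] [0.002 0.016] (array([ 507.2, -383.4]), array([29.5, 39.9]), 1.7)
[456. 278.] 335 [ 10. 155. 147.] [ 0.496 -0.244  0.012] [0.002 0.016] (array([ 498.1, -245.4]), array([44.4, 33.8]), 1.2)
[422. 295.] 248 [140. 137. 139.] [ 0.462 -0.174  0.013] [0.009 0.016] (array([ 461.7, -173.3]), array([26.4, 43.5]), 0.4)
[518. 318.] 266 [102. 137. 132.] [ 0.415 -0.361  0.012] [0.002 0.016] (array([ 415.4, -363. ]), array([36.3, 34.5]), 62.1)
[420. 341.] 243 [140. 135. 144.] [ 0.374 -0.165  0.013] [0.01  0.016] (array([ 374.9, -166. ]), array([25.2, 41. ]), 49.5)
scene tcp [252.1 124.8] red1 [258.5 219.6]
[250. 199.] 30 [  9. 131. 108.] [ 0.425 -0.343  0.004] [0.001 0.007] (array([ 425.4, -341.7]), array([11.5, 32.2]), 51.1)
[215. 207.] 162 [ 10. 138. 111.] [ 0.518 -0.376  0.009] [0.    0.013] (array([ 507.5, -383.8]), array([71.7, 42.2]), 36.1)
[281. 210.] 28 [ 10. 131. 106.] [ 0.418 -0.24   0.003] [0.    0.006] (array([ 416.5, -239.7]), array([11. , 43.8]), 70.2)
[317. 211.] 33 [141. 127. 132.] [ 0.374 -0.157  0.011] [0.008 0.013] (array([ 371.8, -157.6]), array([25.3, 12.8]), 37.4)
[258. 222.] 189 [ 10. 142. 133.] [ 0.501 -0.241  0.008] [-0.     0.013] (array([ 492.8, -249.6]), array([62.6, 48.1]), 1.4)
[208. 222.] 191 [ 20. 160. 148.] [ 0.579 -0.337  0.007] [-0.001  0.013] (array([ 571.8, -345.4]), array([60.7, 42.5]), 55.3)
[289. 224.] 106 [141. 133. 128.] [ 0.467 -0.171  0.011] [0.008 0.013] (array([ 464.8, -178.1]), array([64.3, 28.7]), 67.0)
[271. 243.] 123 [141. 132. 130.] [ 0.553 -0.153  0.011] [0.008 0.013] (array([ 549.4, -161.5]), array([53.9, 36.5]), 69.6)
```

```bash
python3 - <<'E'
from h import *
plan((498.2,-243.8,19.5,90.5))
E
```

```text
at [ 497.2 -244.4  251.2] phi 88.9 t 6.2 w -0.4 F [-0.3  0.4  0.1]
(498.2, -243.8, 19.5) [-0.0046, 0.0018, 0.927] [0.0004, -0.0004, -0.0181]
```

Call:
servo_tool --commands '[[[0,0,0],[0,0,0]],[[0,0,0],[0,0,0]],[[0,0,0],[0,0,0]],[[0,0,0.2],[0,0,-0.018]],[[-0.004,0.002,0.4],[0,0,-0.018]],[[-0.004,0.002,0.6],[0,0,-0.018]],[[-0.004,0.002,0.8],[0,0,-0.018]],[[-0.004,0.002,0.88],[0,0,-0.018]],[[-0.004,0.002,0.927],[0,0,-0.018]],[[-0.004,0.002,0.927],[0,0,-0.018]]]' --claw 0.3

```text
clock: 7.2
tcp_pos: [0.498, -0.244, 0.0186]
orientation: [0.013, -3.139, -0.001]
contact_force: [-0.1, -0.1, -0.1]
grip_width: 0.0597
gripper_force: 0.0
```

Call:
servo_tool --commands '[[[0,0,0],[0,0,0]],[[0,0,0],[0,0,0]],[[0,0,0],[0,0,0]],[[0,0,0],[0,0,0]],[[0,0,0],[0,0,0]],[[0,0,0],[0,0,0]],[[0,0,0],[0,0,0]],[[0,0,0],[0,0,0]]]' --claw 1

```text
clock: 8.0
tcp_pos: [0.4988, -0.2442, 0.0199]
orientation: [0.014, -3.142, -0.0]
contact_force: [-0.7, 0.6, -0.3]
grip_width: -0.0
gripper_force: 0.0
```

```bash
python3 - <<'E'
from h import *
plan((498,-244,120,90),(520,0,250,80),(621.2,81.2,250,76.8))
E
```

```text
at [ 498.8 -244.2   19.9] phi 90.5 t 8.0 w -0.0 F [-0.7  0.6 -0.3]
(498, -244, 120) [0.0033, 0.0009, -0.4005] [0.0, -0.0, 0.0055]
(520, 0, 250) [-0.093, 0.9761, -0.9205] [0.0, -0.0, 0.1166]
(621.2, 81.2, 250) [-0.5006, 1.2974, -0.9205] [0.0, -0.0, 0.1521]
```

```bash
python3 - <<'E'
from h import *
p,d=shot('scene');a=cv2.resize(p[150:270,190:330],None,fx=4,fy=4)
q,_=shot('top');b=cv2.resize(q[220:340,400:540],None,fx=4,fy=4)
cv2.imwrite('pics/c1.png',cv2.cvtColor(np.vstack([a,b])[:, :],4))
cv2.imwrite('pics/c1.png',cv2.resize(cv2.cvtColor(np.hstack([a,b]),4),(800,343)))
E
```

```text
(no output)
```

View pics/c1.png

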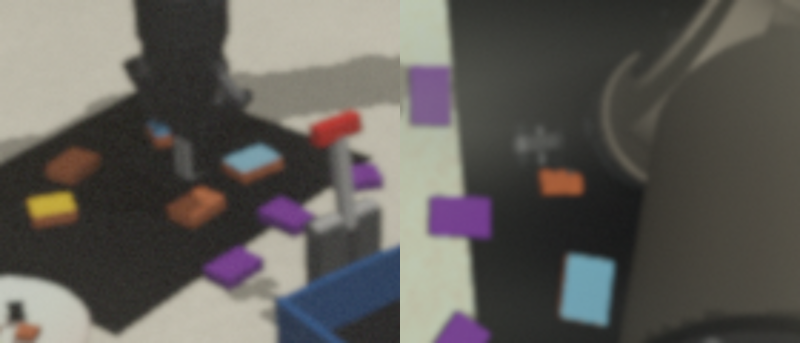

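The tile lies in front of the closed fingers, untouched. I'll check with the depth data where the fingers really are.

```bash
python3 - <<'E'
from h import *
t=pose()[0]
for c in('scene','top'):
    p,d=shot(c);W=world(c,d);P=W[d>0]
    m=(abs(P[:,0]-t[0])<.09)&(abs(P[:,1]-t[1])<.09)
    P=P[m];print(c,proj(c,t))
    for z in np.arange(0.016,.16,.01):
        s=P[(P[:,2]>z)&(P[:,2]<z+.01)]
        if len(s):print(round(z,3),len(s),np.percentile(s[:,0],[2,98]).round(3),np.percentile(s[:,1],[2,98]).round(3))
E
```

```text
scene [257.7 216.7]
0.036 23 [0.491 0.512] [-0.25  -0.232]
0.046 42 [0.494 0.513] [-0.255 -0.228]
0.056 48 [0.495 0.512] [-0.255 -0.229]
0.066 36 [0.496 0.513] [-0.251 -0.228]
0.076 46 [0.491 0.514] [-0.271 -0.214]
0.086 114 [0.49  0.515] [-0.279 -0.206]
0.096 104 [0.49  0.517] [-0.287 -0.197]
0.106 133 [0.487 0.519] [-0.294 -0.19 ]
0.116 157 [0.493 0.518] [-0.3   -0.182]
0.126 169 [0.491 0.52 ] [-0.3   -0.182]
0.136 148 [0.497 0.521] [-0.28  -0.198]
0.146 100 [0.493 0.514] [-0.28  -0.202]
0.156 45 [0.492 0.532] [-0.229 -0.205]
top [457.1 275.9]
0.016 49 [0.414 0.561] [-0.266 -0.155]
0.036 2 [0.488 0.49 ] [-0.238 -0.238]
0.046 2 [0.487 0.489] [-0.238 -0.238]
0.056 5 [0.487 0.491] [-0.24  -0.233]
0.066 1 [0.491 0.491] [-0.23 -0.23]
0.076 2 [0.49  0.491] [-0.232 -0.23 ]
0.086 14 [0.484 0.494] [-0.23  -0.213]
0.096 16 [0.485 0.491] [-0.229 -0.207]
0.106 20 [0.482 0.509] [-0.228 -0.197]
0.116 21 [0.482 0.509] [-0.219 -0.183]
0.126 132 [0.485 0.509] [-0.21  -0.183]
0.136 47 [0.489 0.502] [-0.206 -0.191]
0.146 44 [0.487 0.507] [-0.211 -0.202]
0.156 22 [0.486 0.506] [-0.21  -0.204]
```

The depth data puts the fingertips at about z = 36 mm, not 1 mm. So the reported TCP height doesn't match the real tips, while x and y agree. I'll open, step down in small moves and watch the force.

Call:
servo_tool --commands '[[[0,0,0],[0,0,0]],[[0,0,0],[0,0,0]],[[0,0,0],[0,0,0]],[[0,0,0],[0,0,0]],[[0,0,0.02],[0,0,0]],[[0,0,0.04],[0,0,0]],[[0,0,0.06],[0,0,0]],[[0,0,0.06],[0,0,0]],[[0,0,0.06],[0,0,0]]]' --claw 0.3

```text
clock: 9.1
tcp_pos: [0.4987, -0.2442, 0.0046]
orientation: [0.013, -3.141, -0.0]
contact_force: [-1.1, -0.2, 0.2]
grip_width: 0.06
gripper_force: 0.0
```

```bash
python3 - <<'E'
from h import *
t,q,o=pose();print(t,o['contact_force'].round(2),o['grip_width'],o['joints'].round(3))
p,d=shot('scene');W=world('scene',d);P=W[d>0]
P=P[(abs(P[:,0]-t[0])<.09)&(abs(P[:,1]-t[1])<.09)]
for z in np.arange(0.016,.14,.008):
    s=P[(P[:,2]>z)&(P[:,2]<z+.008)]
    if len(s):print(round(z,3),len(s),np.percentile(s[:,0],[2,98]).round(3),np.percentile(s[:,1],[2,98]).round(3))
cv2.imwrite('pics/c2.png',cv2.cvtColor(cv2.resize(p[120:270,190:340],None,fx=4,fy=4,interpolation=2),4))
E
```

```text
[ 0.4986533  -0.24420228  0.00458973] [-1.14 -0.19  0.17] 0.05997511580286236 [ 0.067  0.598  0.359  2.009 -0.36   0.596  2.248]
0.024 19 [0.491 0.511] [-0.276 -0.206]
0.032 47 [0.49  0.512] [-0.279 -0.201]
0.04 53 [0.488 0.513] [-0.279 -0.199]
0.048 53 [0.492 0.513] [-0.286 -0.199]
0.056 54 [0.491 0.512] [-0.285 -0.199]
0.064 42 [0.49  0.512] [-0.287 -0.198]
0.072 95 [0.49  0.514] [-0.302 -0.181]
0.08 105 [0.49  0.515] [-0.304 -0.18 ]
0.088 108 [0.489 0.517] [-0.306 -0.18 ]
0.096 131 [0.486 0.518] [-0.304 -0.178]
0.104 126 [0.488 0.518] [-0.307 -0.177]
0.112 129 [0.489 0.52 ] [-0.307 -0.176]
0.12 167 [0.492 0.521] [-0.305 -0.174]
0.128 166 [0.49  0.518] [-0.306 -0.177]
0.136 58 [0.492 0.513] [-0.242 -0.204]
```

View pics/c2.png

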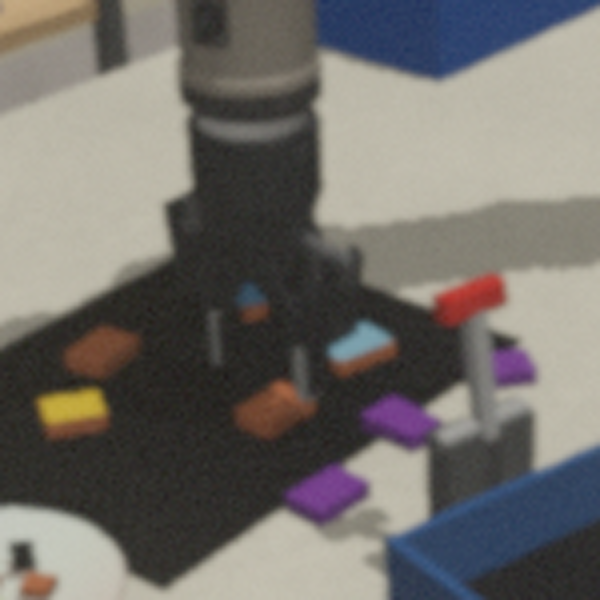

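The tips really are at about z = 27 mm while the TCP reads 5 mm, with no contact. So true height is roughly reading + 34 mm. I'll go down another 20 mm, watch the force, then close.

Call:
servo_tool --commands '[[[0,0,0.02],[0,0,0]],[[0,0,0.04],[0,0,0]],[[0,0,0.06],[0,0,0]],[[0,0,0.08],[0,0,0]],[[0,0,0.08],[0,0,0]],[[0,0,0.08],[0,0,0]]]'

```text
clock: 9.75
tcp_pos: [0.4987, -0.2442, -0.0153]
orientation: [0.013, -3.141, -0.0]
contact_force: [-0.3, 0.5, 0.1]
grip_width: 0.06
gripper_force: 0.0
```

Call:
servo_tool --commands '[[[0,0,0],[0,0,0]],[[0,0,0],[0,0,0]],[[0,0,0],[0,0,0]],[[0,0,0],[0,0,0]],[[0,0,0],[0,0,0]],[[0,0,0],[0,0,0]]]' --claw 1

```text
clock: 10.35
tcp_pos: [0.4991, -0.2443, -0.0147]
orientation: [-0.013, 3.141, -0.0]
contact_force: [-1.7, 1.0, 4.9]
grip_width: 0.0266
gripper_force: 39.9
```

The grip holds at 26.6 mm with full force, so this is tile4 (28 mm wide). The working z offset is about +34 mm: tips touch the table at a reading of roughly -15 mm. Now lift and carry it.

Call:
servo_tool --commands '[[[0,0,-0.1],[0,0,0]],[[0,0,-0.3],[0,0,0]],[[0,0,-0.5],[0,0,0]],[[0,0,-0.7],[0,0,0]],[[0,0,-0.86],[0,0,0]],[[-0.05,0.15,-0.86],[0,0,0.02]],[[-0.1,0.3,-0.86],[0,0,0.05]],[[-0.18,0.48,-0.86],[0,0,0.08]],[[-0.25,0.65,-0.86],[0,0,0.1]],[[-0.3,0.83,-0.86],[0,0,0.15]],[[-0.4,1,-0.86],[0,0,0.15]],[[-0.4,1,-0.86],[0,0,0.15]],[[-0.4,1,-0.86],[0,0,0.15]]]'

```text
clock: 11.65
tcp_pos: [0.5967, 0.0081, 0.1992]
orientation: [-0.351, -3.121, 0.001]
contact_force: [-0.2, 0.0, -1.1]
grip_width: 0.0264
gripper_force: 39.6
```

```bash
python3 - <<'E'
from h import *
plan((621,81,120,76.8),(621,81,50,76.8),(621,81,17.5,76.8))
E
```

```text
at [596.7   8.1 199.2] phi 77.2 t 11.65 w 26.4 F [-0.2  0.  -1.1]
(621, 81, 120) [-0.0305, 0.306, 0.3166] [-0.0004, -0.0005, 0.0043]
(621, 81, 50) [-0.0307, 0.3061, 0.5966] [-0.0004, -0.0005, 0.0043]
(621, 81, 17.5) [-0.0308, 0.3062, 0.7266] [-0.0004, -0.0005, 0.0043]
```

Call:
servo_tool --commands '[[[-0.03,0.15,0],[0,0,0]],[[-0.03,0.306,0],[0,0,0]],[[-0.03,0.306,0.05],[0,0,0]],[[-0.03,0.306,0.2],[0,0,0]],[[-0.03,0.306,0.35],[0,0,0]],[[-0.03,0.306,0.5],[0,0,0]],[[-0.03,0.306,0.6],[0,0,0]],[[-0.03,0.306,0.66],[0,0,0]],[[-0.03,0.306,0.69],[0,0,0]],[[-0.03,0.306,0.715],[0,0,0]],[[-0.03,0.306,0.715],[0,0,0]]]'

```text
clock: 12.75
tcp_pos: [0.6215, 0.0791, 0.0214]
orientation: [0.356, 3.121, 0.0]
contact_force: [-1.5, -0.6, -0.7]
grip_width: 0.0269
gripper_force: 39.6
```

```bash
python3 - <<'E'
from h import *
plan((621,81,15.5,76.8))
t=pose()[0]
p,d=shot('scene');W=world('scene',d);P=W[d>0]
P=P[(abs(P[:,0]-t[0])<.09)&(abs(P[:,1]-t[1])<.09)]
for z in np.arange(0.076,.17,.016):
    s=P[(P[:,2]>z)&(P[:,2]<z+.016)]
    if len(s):print(round(z,3),len(s),np.percentile(s[:,0],[2,98]).round(3),np.percentile(s[:,1],[2,98]).round(3))
E
```

```text
at [621.5  79.1  21.4] phi 77.0 t 12.75 w 26.9 F [-1.5 -0.6 -0.7]
(621, 81, 15.5) [0.0037, 0.0068, 0.0237] [0.0001, 0.0003, 0.0019]
0.076 206 [0.575 0.646] [0.036 0.142]
0.092 253 [0.616 0.645] [0.031 0.131]
0.108 340 [0.613 0.647] [0.023 0.137]
0.124 431 [0.615 0.649] [0.019 0.144]
0.14 301 [0.624 0.645] [0.044 0.133]
0.156 142 [0.62 0.66] [0.066 0.117]
```

Call:
servo_tool --commands '[[[0,0,0.01],[0,0,0]],[[0,0,0.018],[0,0,0]],[[0,0,0.018],[0,0,0]]]'

```text
clock: 13.1
tcp_pos: [0.6213, 0.0797, 0.0168]
orientation: [0.355, 3.121, 0.0]
contact_force: [0.3, -0.2, -1.1]
grip_width: 0.0268
gripper_force: 39.6
```

Call:
servo_tool --commands '[[[0,0,0],[0,0,0]],[[0,0,0],[0,0,0]],[[0,0,0],[0,0,0]],[[0,0,0],[0,0,0]],[[0,0,-0.1],[0,0,0]],[[0,0,-0.3],[0,0,0]],[[0,0,-0.5],[0,0,0]],[[0,0,-0.7],[0,0,0]],[[0,-0.2,-0.73],[0,0,0]],[[0,-0.4,-0.73],[0,0,0]],[[0.2,-0.6,-0.73],[0,0,0]],[[0.4,-0.8,-0.73],[0,0,0]],[[0.4,-1,-0.73],[0,0,0]],[[0.4,-1,-0.73],[0,0,0]],[[0.4,-1,-0.73],[0,0,0]]]' --claw 0.47

```text
clock: 14.6
tcp_pos: [0.4642, -0.1463, 0.1995]
orientation: [-0.369, -3.12, 0.0]
contact_force: [-0.3, -0.3, 0.4]
grip_width: 0.0452
gripper_force: 0.0
```

```bash
python3 - <<'E'
from h import *
p,d=shot('top','t2.png');W=world('top',d)
for t in tiles(p,d):print(t[0],t[1],t[2])
k=np.zeros(d.shape,bool);k[185:300,245:360]=1
h=cv2.cvtColor(p,cv2.COLOR_RGB2HSV)
for b,c in blobs(k&(h[...,1]>100)&(h[...,0]<20)&(h[...,2]>60),20):print('tray',c,rect(plane('top',b,.042)),np.median(W[b][:,2]))
plan((412.8,-258.9,60,79.9))
E
```

```text
[420. 296.] [140. 136. 129.] (array([ 462.7, -172.4]), array([39.7, 27.3]), 86.8)
[420. 341.] [140. 134. 133.] (array([ 373.8, -165.8]), array([26.9, 40.2]), 53.4)
tray [293.27123288 216.39178082] (array([619.7,  78.5]), array([32.4, 46.5]), 77.4) 0.0424725878577471
tray [287.21621622 297.35135135] (array([460.7,  91. ]), array([15.4,  7.7]), 89.2) 0.09721796626738977
at [ 466.2 -143.7  199.5] phi 76.7 t 14.65 w 45.5 F [ 0.8  0.5 -0.8]
(412.8, -258.9, 60) [0.102, -0.498, 0.5577] [0.0004, 0.0003, -0.0355]
```

```bash
cat >> h.py <<'E'
def marks(cam='scene'):
    shot(cam);return [(np.round(x['uv']),(ray(cam,x['uv'],.006)*1000).round(0)[:2],round(x['confidence'],2)) for x in r.mark_of(cam,'tile1')]
E
python3 - <<'E'
from h import *
p=cv2.cvtColor(cv2.imread('pics/top0.png'),4);h=cv2.cvtColor(p,cv2.COLOR_RGB2HSV)
k=np.zeros(h.shape[:2],bool);k[215:365,440:600]=1
for b,c in blobs(k&(h[...,2]>75)&(h[...,1]>50),100):print(c.round(),h[b].mean(0).round(),rect(plane('top',b,.012)),b.sum())
for m in marks():print(*m)
plan((412.8,-258.9,60,79.9))
E
```

```text
[499. 237.] [ 26. 180. 151.] (array([ 577.2, -336.8]), array([34.4, 41.1]), 58.1) 335
[523. 267.] [ 10. 154. 143.] (array([ 514.6, -379.1]), array([44.3, 35. ]), 11.1) 379
[455. 277.] [ 10. 149. 145.] (array([ 498.2, -242.9]), array([46.2, 32.6]), 0.9) 374
[466. 321.] [ 97.  89. 167.] (array([ 411.2, -257.5]), array([33.4, 46.9]), 79.2) 402
[518. 318.] [102. 122. 133.] (array([ 414.3, -359.8]), array([35.6, 34. ]), 62.1) 317
[248. 197.] [ 423. -354.] 0.69
[338. 289.] [589.  60.] 0.58
[208. 222.] [ 577. -339.] 0.55
[315. 216.] [ 390. -153.] 0.55
[290. 223.] [ 456. -176.] 0.52
[276. 208.] [ 420. -254.] 0.5
[276. 246.] [ 553. -140.] 0.49
[216. 210.] [ 522. -369.] 0.45
at [ 468.1 -141.   199.4] phi 77.0 t 14.75 w 45.0 F [-0.5  0.2  0.1]
(412.8, -258.9, 60) [0.1099, -0.5097, 0.557] [0.0004, 0.0005, -0.0321]
```

Call:
servo_tool --commands '[[[0.05,-0.2,0],[0,0,0]],[[0.08,-0.4,0.1],[0,0,-0.025]],[[0.117,-0.505,0.25],[0,0,-0.025]],[[0.117,-0.505,0.4],[0,0,-0.025]],[[0.117,-0.505,0.55],[0,0,-0.025]],[[0.117,-0.505,0.7],[0,0,-0.025]],[[0.117,-0.505,0.78],[0,0,-0.025]],[[0.117,-0.505,0.82],[0,0,-0.025]],[[0.117,-0.505,0.848],[0,0,-0.025]],[[0.117,-0.505,0.848],[0,0,-0.025]],[[0.117,-0.505,0.848],[0,0,-0.025]]]' --claw 0.33

```text
clock: 15.85
tcp_pos: [0.4115, -0.2582, -0.0121]
orientation: [0.294, 3.126, -0.0]
contact_force: [0.4, 0.1, 1.0]
grip_width: 0.0572
gripper_force: 0.0
```

Call:
servo_tool --commands '[[[0,0,0],[0,0,0]],[[0,0,0],[0,0,0]],[[0,0,0],[0,0,0]],[[0,0,0],[0,0,0]],[[0,0,0],[0,0,0]],[[0,0,0],[0,0,0]]]' --claw 1

```text
clock: 16.45
tcp_pos: [0.4113, -0.2582, -0.0118]
orientation: [0.294, 3.126, 0.0]
contact_force: [-1.1, 1.0, 7.5]
grip_width: 0.0307
gripper_force: 39.1
```

```bash
python3 - <<'E'
from h import *
plan((470,-30,200,76.8),(574.5,92.2,200,76.8))
E
```

```text
at [ 411.3 -258.2  -11.8] phi 79.2 t 16.45 w 30.7 F [-1.1  1.   7.5]
(470, -30, 200) [-0.0617, 0.9407, -0.8469] [0.0002, 0.0011, 0.0271]
(574.5, 92.2, 200) [-0.3811, 1.499, -0.8462] [0.0002, 0.0011, 0.0271]
```

Call:
servo_tool --commands '[[[0,0,-0.1],[0,0,0]],[[0,0,-0.3],[0,0,0]],[[0,0,-0.5],[0,0,0]],[[0,0,-0.7],[0,0,0]],[[0,0,-0.85],[0,0,0]],[[-0.01,0.15,-0.85],[0,0,0.027]],[[-0.03,0.35,-0.85],[0,0,0.027]],[[-0.05,0.55,-0.85],[0,0,0.027]],[[-0.06,0.75,-0.85],[0,0,0.027]],[[-0.06,0.94,-0.85],[0,0,0.027]],[[-0.06,0.94,-0.85],[0,0,0.027]],[[-0.06,0.94,-0.85],[0,0,0.027]],[[-0.06,0.94,-0.85],[0,0,0.027]]]'

```text
clock: 17.75
tcp_pos: [0.4688, -0.0312, 0.1998]
orientation: [0.363, 3.12, -0.0]
contact_force: [0.1, -0.1, -0.8]
grip_width: 0.0306
gripper_force: 43.0
```

```bash
python3 - <<'E'
from h import *
plan((571.6,93,20.5,76.8))
E
```

```text
at [468.8 -31.2 199.8] phi 76.7 t 17.75 w 30.6 F [ 0.1 -0.1 -0.8]
(571.6, 93, 20.5) [-0.2858, 0.5783, 0.7172] [-0.0001, 0.0001, -0.001]
```

Call:
servo_tool --commands '[[[-0.08,0.2,0],[0,0,0]],[[-0.18,0.38,0],[0,0,0]],[[-0.286,0.578,0],[0,0,0]],[[-0.286,0.578,0.05],[0,0,0]],[[-0.286,0.578,0.2],[0,0,0]],[[-0.286,0.578,0.35],[0,0,0]],[[-0.286,0.578,0.5],[0,0,0]],[[-0.286,0.578,0.6],[0,0,0]],[[-0.286,0.578,0.66],[0,0,0]],[[-0.286,0.578,0.69],[0,0,0]],[[-0.286,0.578,0.717],[0,0,0]],[[-0.286,0.578,0.717],[0,0,0]],[[-0.286,0.578,0.717],[0,0,0]]]'

```text
clock: 19.05
tcp_pos: [0.5726, 0.0944, 0.0213]
orientation: [0.361, 3.119, 0.001]
contact_force: [-0.0, -0.2, 0.2]
grip_width: 0.0303
gripper_force: 43.1
```

Call:
servo_tool --commands '[[[0,0,0],[0,0,0]],[[0,0,0],[0,0,0]],[[0,0,0],[0,0,0]],[[0,0,0],[0,0,0]],[[0,0,-0.1],[0,0,0]],[[0,0,-0.3],[0,0,0]],[[0,0,-0.5],[0,0,0]],[[0,0,-0.7],[0,0,0]],[[0.05,-0.2,-0.72],[0,0,0]],[[0.1,-0.4,-0.72],[0,0,0]],[[0.2,-0.6,-0.72],[0,0,0]],[[0.3,-0.8,-0.72],[0,0,0]],[[0.3,-1,-0.72],[0,0,0]],[[0.3,-1,-0.72],[0,0,0]],[[0.3,-1,-0.72],[0,0,0]],[[0.3,-1,-0.72],[0,0,0]]]' --claw 0.45

```text
clock: 20.65
tcp_pos: [0.4421, -0.1312, 0.2005]
orientation: [0.361, 3.12, 0.001]
contact_force: [0.4, 0.2, -0.8]
grip_width: 0.0469
gripper_force: 0.0
```

```bash
cat >> h.py <<'E'
def tray():
    p,d=shot('top');W=world('top',d);h=cv2.cvtColor(p,cv2.COLOR_RGB2HSV);k=np.zeros(d.shape,bool);k[185:300,245:360]=1
    S=(W[...,:2]*1000-np.array([567.2,61]));a=np.radians(-13.2);sx=S[...,0]*np.cos(a)+S[...,1]*np.sin(a);sy=-S[...,0]*np.sin(a)+S[...,1]*np.cos(a)
    k&=(abs(sx)<79)&(abs(sy)<74)&(h[...,2]>75)&(h[...,1]>50)&(W[...,2]<.07)
    for b,c in blobs(k,40):print('tray',c.round(),h[b].mean(0).round(),rect(plane('top',b,.042)),'s',sx[b].mean().round(),sy[b].mean().round(),'z',np.percentile(W[b][:,2],[10,50,90]).round(3))
E
python3 - <<'E'
from h import *
tray()
for m in marks():print(*m)
plan((414.4,-360,200,62),(414.4,-360,-11,62),(514.6,-379,-11,100.7),(577.2,-336.8,-11,58))
E
```

```text
tray [293. 216.] [ 10. 155. 143.] (array([620.2,  78.8]), array([31.4, 46.1]), 76.2) s 47.0 29.0 z [0.033 0.042 0.045]
tray [285. 240.] [ 97.  82. 160.] (array([573.1,  93.9]), array([34. , 45.3]), 76.3) s -2.0 34.0 z [0.037 0.043 0.045]
[356. 279.] [541.  71.] 0.66
[312. 213.] [ 383. -167.] 0.65
[271. 244.] [ 551. -154.] 0.64
[289. 226.] [ 467. -170.] 0.57
[206. 222.] [ 579. -341.] 0.55
[215. 208.] [ 518. -376.] 0.47
[247. 198.] [ 427. -351.] 0.42
at [ 442.4 -130.4  200.3] phi 77.0 t 20.8 w 47.1 F [-0.6 -0.2  0.1]
(414.4, -360, 200) [-0.0981, -0.9198, 0.0012] [-0.0, -0.0001, 0.1663]
(414.4, -360, -11) [-0.0982, -0.9198, 0.8452] [-0.0, -0.0001, 0.1663]
(514.6, -379, -11) [-0.5058, -0.9034, 0.8451] [0.0, -0.0001, -0.2637]
(577.2, -336.8, -11) [-0.7117, -0.6825, 0.8451] [-0.0, -0.0001, 0.2107]
```

Call:
servo_tool --commands '[[[-0.02,-0.2,0],[0,0,0.05]],[[-0.04,-0.4,0],[0,0,0.1]],[[-0.06,-0.6,0],[0,0,0.16]],[[-0.08,-0.8,0.1],[0,0,0.166]],[[-0.098,-0.92,0.2],[0,0,0.166]],[[-0.098,-0.92,0.35],[0,0,0.166]],[[-0.098,-0.92,0.5],[0,0,0.166]],[[-0.098,-0.92,0.65],[0,0,0.166]],[[-0.098,-0.92,0.76],[0,0,0.166]],[[-0.098,-0.92,0.81],[0,0,0.166]],[[-0.098,-0.92,0.845],[0,0,0.166]],[[-0.098,-0.92,0.845],[0,0,0.166]],[[-0.098,-0.92,0.845],[0,0,0.166]]]' --claw 0.28

```text
clock: 22.1
tcp_pos: [0.414, -0.3619, -0.0099]
orientation: [0.763, 3.046, -0.001]
contact_force: [-0.9, -0.2, 1.0]
grip_width: 0.0618
gripper_force: 0.0
```

Call:
servo_tool --commands '[[[0,0,0],[0,0,0]],[[0,0,0],[0,0,0]],[[0,0,0],[0,0,0]],[[0,0,0],[0,0,0]],[[0,0,0],[0,0,0]],[[0,0,0],[0,0,0]]]' --claw 1

```text
clock: 22.7
tcp_pos: [0.4139, -0.3618, -0.0096]
orientation: [0.763, 3.046, 0.0]
contact_force: [-0.2, 1.8, 8.1]
grip_width: 0.0316
gripper_force: 39.0
```

```bash
python3 - <<'E'
from h import *
plan((450,-130,200,76.8),(527,104,200,76.8))
E
```

```text
at [ 413.9 -361.8   -9.6] phi 61.9 t 22.7 w 31.6 F [-0.2  1.8  8.1]
(450, -130, 200) [0.308, 0.8861, -0.8385] [0.0002, 0.0012, -0.1659]
(527, 104, 200) [0.4778, 1.8568, -0.8384] [0.0002, 0.0012, -0.1659]
```

Call:
servo_tool --commands '[[[0,0,-0.1],[0,0,0]],[[0,0,-0.3],[0,0,0]],[[0,0,-0.5],[0,0,0]],[[0,0,-0.7],[0,0,0]],[[0,0,-0.84],[0,0,-0.03]],[[0.08,0.18,-0.84],[0,0,-0.09]],[[0.14,0.36,-0.84],[0,0,-0.166]],[[0.2,0.54,-0.84],[0,0,-0.166]],[[0.26,0.72,-0.84],[0,0,-0.166]],[[0.308,0.886,-0.84],[0,0,-0.166]],[[0.308,0.886,-0.84],[0,0,-0.166]],[[0.308,0.886,-0.84],[0,0,-0.166]],[[0.308,0.886,-0.84],[0,0,-0.166]]]'

```text
clock: 24.0
tcp_pos: [0.4493, -0.131, 0.1994]
orientation: [0.364, 3.12, -0.0]
contact_force: [-0.0, -0.0, -0.8]
grip_width: 0.0315
gripper_force: 39.9
```

```bash
python3 - <<'E'
from h import *
plan((525.8,103.6,200,76.8),(525.8,103.6,22,76.8))
E
```

```text
at [ 449.3 -131.   199.4] phi 76.7 t 24.0 w 31.5 F [-0.  -0.  -0.8]
(525.8, 103.6, 200) [-0.082, 0.9838, -0.0025] [-0.0001, 0.0003, -0.001]
(525.8, 103.6, 22) [-0.0816, 0.9839, 0.7095] [-0.0001, 0.0003, -0.001]
```

Call:
servo_tool --commands '[[[-0.02,0.2,0],[0,0,0]],[[-0.04,0.4,0],[0,0,0]],[[-0.06,0.6,0],[0,0,0]],[[-0.07,0.8,0],[0,0,0]],[[-0.082,0.984,0],[0,0,0]],[[-0.082,0.984,0.05],[0,0,0]],[[-0.082,0.984,0.2],[0,0,0]],[[-0.082,0.984,0.35],[0,0,0]],[[-0.082,0.984,0.5],[0,0,0]],[[-0.082,0.984,0.6],[0,0,0]],[[-0.082,0.984,0.66],[0,0,0]],[[-0.082,0.984,0.69],[0,0,0]],[[-0.082,0.984,0.71],[0,0,0]],[[-0.082,0.984,0.71],[0,0,0]],[[-0.082,0.984,0.71],[0,0,0]]]'

```text
clock: 25.5
tcp_pos: [0.5264, 0.1048, 0.0224]
orientation: [0.362, 3.119, 0.001]
contact_force: [0.6, -0.9, -0.8]
grip_width: 0.0316
gripper_force: 39.9
```

Call:
servo_tool --commands '[[[0,0,0],[0,0,0]],[[0,0,0],[0,0,0]],[[0,0,0],[0,0,0]],[[0,0,0],[0,0,0]],[[0,0,-0.1],[0,0,0]],[[0,0,-0.3],[0,0,0]],[[0,0,-0.5],[0,0,0]],[[0,0,-0.71],[0,0,0]],[[0,-0.2,-0.71],[0,0,0]],[[0,-0.4,-0.71],[0,0,0]],[[0,-0.6,-0.71],[0,0,0]],[[0,-0.8,-0.71],[0,0,0]],[[0,-1,-0.71],[0,0,0]],[[0,-1,-0.71],[0,0,0]],[[0,-1,-0.71],[0,0,0]],[[0,-1,-0.71],[0,0,0]]]' --claw 0.43

```text
clock: 27.1
tcp_pos: [0.469, -0.1371, 0.1991]
orientation: [-0.358, -3.121, -0.001]
contact_force: [-0.9, 0.6, -0.5]
grip_width: 0.0492
gripper_force: 0.0
```

```bash
python3 - <<'E'
from h import *
tray()
for m in marks():print(*m)
plan((514.6,-379,-10.5,100.7),(577.2,-336.8,-10.5,58))
E
```

```text
tray [294. 211.] [ 10. 157. 144.] (array([630.6,  77.4]), array([31.1, 42.6]), 76.2) s 58.0 30.0 z [0.038 0.043 0.045]
tray [285. 240.] [ 97.  82. 157.] (array([573.1,  93.9]), array([34. , 45.3]), 76.3) s -2.0 34.0 z [0.036 0.043 0.045]
tray [280. 264.] [102.  97. 130.] (array([525.1, 104.6]), array([35.1, 35.2]), 76.5) s -51.0 33.0 z [0.039 0.043 0.045]
[376. 269.] [486.  86.] 0.76
[357. 281.] [544.  76.] 0.74
[315. 213.] [ 378. -161.] 0.69
[291. 225.] [ 460. -170.] 0.61
[207. 221.] [ 575. -344.] 0.59
[212. 207.] [ 518. -387.] 0.51
[275. 247.] [ 555. -139.] 0.47
[333. 291.] [602.  55.] 0.38
[393. 232.] [336.  40.] 0.25
at [ 469.1 -136.8  199. ] phi 77.0 t 27.25 w 48.8 F [-0.5 -0.1 -0.3]
(514.6, -379, -10.5) [-0.3959, -0.903, 0.8377] [0.0002, -0.0002, -0.2636]
(577.2, -336.8, -10.5) [-0.6018, -0.6821, 0.8377] [0.0001, -0.0002, 0.2109]
```

Call:
servo_tool --commands '[[[-0.15,-0.15,0],[0,0,0.05]],[[-0.28,-0.3,0],[0,0,0.1]],[[-0.4,-0.45,0],[0,0,0.15]],[[-0.5,-0.6,0.05],[0,0,0.211]],[[-0.602,-0.682,0.15],[0,0,0.211]],[[-0.602,-0.682,0.35],[0,0,0.211]],[[-0.602,-0.682,0.5],[0,0,0.211]],[[-0.602,-0.682,0.65],[0,0,0.211]],[[-0.602,-0.682,0.76],[0,0,0.211]],[[-0.602,-0.682,0.81],[0,0,0.211]],[[-0.602,-0.682,0.837],[0,0,0.211]],[[-0.602,-0.682,0.837],[0,0,0.211]],[[-0.602,-0.682,0.837],[0,0,0.211]]]' --claw 0.3

```text
clock: 28.55
tcp_pos: [0.5774, -0.3392, -0.0087]
orientation: [0.87, 3.017, -0.001]
contact_force: [-0.9, -0.5, 0.2]
grip_width: 0.0599
gripper_force: 0.0
```

Call:
servo_tool --commands '[[[0,0,0],[0,0,0]],[[0,0,0],[0,0,0]],[[0,0,0],[0,0,0]],[[0,0,0],[0,0,0]],[[0,0,0],[0,0,0]],[[0,0,0],[0,0,0]]]' --claw 1

```text
clock: 29.15
tcp_pos: [0.5771, -0.339, -0.0087]
orientation: [0.87, 3.017, 0.0]
contact_force: [-1.0, 2.1, 5.6]
grip_width: 0.0277
gripper_force: 39.0
```

```bash
python3 - <<'E'
from h import *
print(np.round([sm(32,-32),sm(-28,-32)],1))
plan((490,-115,200,76.8))
E
```

```text
[[591.   22.5]
 [532.6  36.2]]
at [ 577.1 -339.    -8.7] phi 57.8 t 29.15 w 27.7 F [-1.   2.1  5.6]
(490, -115, 200) [0.7705, 0.5734, -0.8357] [0.0003, 0.0011, -0.2109]
```

Call:
servo_tool --commands '[[[0,0,-0.1],[0,0,0]],[[0,0,-0.3],[0,0,0]],[[0,0,-0.5],[0,0,0]],[[0,0,-0.7],[0,0,0]],[[0,0,-0.836],[0,0,-0.05]],[[0.14,0.11,-0.836],[0,0,-0.1]],[[0.28,0.22,-0.836],[0,0,-0.15]],[[0.42,0.33,-0.836],[0,0,-0.211]],[[0.6,0.45,-0.836],[0,0,-0.211]],[[0.77,0.573,-0.836],[0,0,-0.211]],[[0.77,0.573,-0.836],[0,0,-0.211]],[[0.77,0.573,-0.836],[0,0,-0.211]],[[0.77,0.573,-0.836],[0,0,-0.211]]]'

```text
clock: 30.45
tcp_pos: [0.4902, -0.1161, 0.1995]
orientation: [0.362, 3.119, -0.001]
contact_force: [0.3, -0.3, 0.1]
grip_width: 0.0276
gripper_force: 39.6
```

```bash
python3 - <<'E'
from h import *
plan((591,22.5,200,76.8),(591,22.5,22,76.8))
E
```

```text
at [ 490.2 -116.1  199.5] phi 76.7 t 30.45 w 27.6 F [ 0.3 -0.3  0.1]
(591, 22.5, 200) [-0.2653, 0.6321, -0.0018] [-0.0001, 0.001, -0.0006]
(591, 22.5, 22) [-0.2642, 0.6322, 0.7102] [-0.0001, 0.001, -0.0006]
```

Call:
servo_tool --commands '[[[-0.1,0.18,0],[0,0,0]],[[-0.18,0.35,0],[0,0,0]],[[-0.265,0.52,0],[0,0,0]],[[-0.265,0.632,0],[0,0,0]],[[-0.265,0.632,0.05],[0,0,0]],[[-0.265,0.632,0.2],[0,0,0]],[[-0.265,0.632,0.35],[0,0,0]],[[-0.265,0.632,0.5],[0,0,0]],[[-0.265,0.632,0.6],[0,0,0]],[[-0.265,0.632,0.66],[0,0,0]],[[-0.265,0.632,0.69],[0,0,0]],[[-0.265,0.632,0.712],[0,0,0]],[[-0.265,0.632,0.712],[0,0,0]],[[-0.265,0.632,0.712],[0,0,0]]]'

```text
clock: 31.85
tcp_pos: [0.5913, 0.0235, 0.0219]
orientation: [0.361, 3.119, 0.001]
contact_force: [0.1, -0.8, -0.4]
grip_width: 0.0276
gripper_force: 39.6
```

Call:
servo_tool --commands '[[[0,0,0],[0,0,0]],[[0,0,0],[0,0,0]],[[0,0,0],[0,0,0]],[[0,0,0],[0,0,0]],[[0,0,-0.1],[0,0,0]],[[0,0,-0.3],[0,0,0]],[[0,0,-0.5],[0,0,0]],[[0,0,-0.71],[0,0,0]],[[0.05,-0.2,-0.71],[0,0,0]],[[0.1,-0.4,-0.71],[0,0,0]],[[0.15,-0.6,-0.71],[0,0,0]],[[0.15,-0.8,-0.71],[0,0,0]],[[0.15,-1,-0.71],[0,0,0]],[[0.15,-1,-0.71],[0,0,0]],[[0.15,-1,-0.71],[0,0,0]],[[0.15,-1,-0.71],[0,0,0]]]' --claw 0.46

```text
clock: 33.45
tcp_pos: [0.4971, -0.2098, 0.1982]
orientation: [-0.359, -3.121, -0.001]
contact_force: [0.1, 0.3, 0.7]
grip_width: 0.0462
gripper_force: 0.0
```

```bash
python3 - <<'E'
from h import *
tray()
for m in marks():print(*m)
plan((514.6,-379,-9.5,100.7))
E
```

```text
tray [294. 211.] [ 10. 155. 152.] (array([630.5,  77.5]), array([32. , 42.8]), 76.2) s 58.0 31.0 z [0.035 0.043 0.046]
tray [322. 231.] [ 27. 186. 158.] (array([589.6,  22.8]), array([34.5, 40.6]), 77.5) s 31.0 -32.0 z [0.032 0.042 0.045]
tray [285. 240.] [ 97.  82. 168.] (array([573.2,  93.9]), array([34. , 45.6]), 76.3) s -2.0 34.0 z [0.037 0.043 0.045]
tray [280. 264.] [102.  96. 139.] (array([525. , 104.7]), array([34.8, 35.2]), 76.9) s -51.0 33.0 z [0.039 0.043 0.045]
tray [297. 281.] [107.  92.  97.] (array([491.5,  71.8]), array([134.6,   3.4]), 77.5) s -75.0 -7.0 z [0.029 0.031 0.034]
[354. 281.] [547.  71.] 0.74
[324. 270.] [557.   2.] 0.66
[288. 224.] [ 461. -181.] 0.66
[376. 273.] [497.  91.] 0.53
[215. 208.] [ 520. -376.] 0.52
[334. 294.] [606.  61.] 0.52
[273. 244.] [ 549. -150.] 0.49
[314. 214.] [ 386. -160.] 0.46
[305. 197.] [ 329. -233.] 0.28
at [ 497.3 -209.2  198.2] phi 77.0 t 33.6 w 45.9 F [ 0.8 -0.1  1. ]
(514.6, -379, -9.5) [-0.2205, -0.6467, 0.8303] [0.0004, -0.0002, -0.2635]
```

Call:
servo_tool --commands '[[[-0.06,-0.17,0],[0,0,-0.06]],[[-0.12,-0.34,0],[0,0,-0.12]],[[-0.18,-0.5,0],[0,0,-0.18]],[[-0.22,-0.647,0.02],[0,0,-0.264]],[[-0.22,-0.647,0.15],[0,0,-0.264]],[[-0.22,-0.647,0.35],[0,0,-0.264]],[[-0.22,-0.647,0.5],[0,0,-0.264]],[[-0.22,-0.647,0.65],[0,0,-0.264]],[[-0.22,-0.647,0.75],[0,0,-0.264]],[[-0.22,-0.647,0.8],[0,0,-0.264]],[[-0.22,-0.647,0.83],[0,0,-0.264]],[[-0.22,-0.647,0.83],[0,0,-0.264]],[[-0.22,-0.647,0.83],[0,0,-0.264]]]' --claw 0.3

```text
clock: 34.9
tcp_pos: [0.5143, -0.3815, -0.0079]
orientation: [-0.29, 3.127, -0.002]
contact_force: [-0.1, -0.5, -0.2]
grip_width: 0.0596
gripper_force: 0.0
```

Call:
servo_tool --commands '[[[0,0,0],[0,0,0]],[[0,0,0],[0,0,0]],[[0,0,0],[0,0,0]],[[0,0,0],[0,0,0]],[[0,0,0],[0,0,0]],[[0,0,0],[0,0,0]]]' --claw 1

```text
clock: 35.5
tcp_pos: [0.5139, -0.3814, -0.0078]
orientation: [-0.289, 3.127, -0.001]
contact_force: [-0.9, 0.7, 5.6]
grip_width: 0.0267
gripper_force: 39.0
```

```bash
python3 - <<'E'
from h import *
plan((470,-160,200,76.8))
E
```

```text
at [ 513.9 -381.4   -7.8] phi 100.6 t 35.5 w 26.7 F [-0.9  0.7  5.6]
(470, -160, 200) [0.0092, 0.9024, -0.8318] [-0.0002, 0.001, 0.264]
```

Call:
servo_tool --commands '[[[0,0,-0.1],[0,0,0]],[[0,0,-0.3],[0,0,0]],[[0,0,-0.5],[0,0,0]],[[0,0,-0.7],[0,0,0.03]],[[0,0,-0.832],[0,0,0.09]],[[0.002,0.18,-0.832],[0,0,0.15]],[[0.004,0.36,-0.832],[0,0,0.21]],[[0.006,0.54,-0.832],[0,0,0.264]],[[0.008,0.72,-0.832],[0,0,0.264]],[[0.009,0.902,-0.832],[0,0,0.264]],[[0.009,0.902,-0.832],[0,0,0.264]],[[0.009,0.902,-0.832],[0,0,0.264]],[[0.009,0.902,-0.832],[0,0,0.264]]]'

```text
clock: 36.8
tcp_pos: [0.4699, -0.1611, 0.1994]
orientation: [0.363, 3.119, -0.001]
contact_force: [0.5, -0.8, 0.0]
grip_width: 0.0267
gripper_force: 39.5
```

```bash
python3 - <<'E'
from h import *
plan((532.6,36.2,200,76.8),(532.6,36.2,22.5,76.8))
E
```

```text
at [ 469.9 -161.1  199.4] phi 76.7 t 36.8 w 26.7 F [ 0.5 -0.8  0. ]
(532.6, 36.2, 200) [-0.0628, 0.8257, -0.0027] [-0.0002, 0.0007, -0.0008]
(532.6, 36.2, 22.5) [-0.0619, 0.8259, 0.7073] [-0.0002, 0.0007, -0.0008]
```

Call:
servo_tool --commands '[[[-0.01,0.18,0],[0,0,0]],[[-0.02,0.36,0],[0,0,0]],[[-0.04,0.54,0],[0,0,0]],[[-0.062,0.72,0],[0,0,0]],[[-0.062,0.826,0],[0,0,0]],[[-0.062,0.826,0.05],[0,0,0]],[[-0.062,0.826,0.2],[0,0,0]],[[-0.062,0.826,0.35],[0,0,0]],[[-0.062,0.826,0.5],[0,0,0]],[[-0.062,0.826,0.6],[0,0,0]],[[-0.062,0.826,0.66],[0,0,0]],[[-0.062,0.826,0.69],[0,0,0]],[[-0.062,0.826,0.709],[0,0,0]],[[-0.062,0.826,0.709],[0,0,0]],[[-0.062,0.826,0.709],[0,0,0]]]'

```text
clock: 38.3
tcp_pos: [0.533, 0.0374, 0.0227]
orientation: [0.361, 3.119, 0.001]
contact_force: [0.3, 0.7, -0.0]
grip_width: 0.0271
gripper_force: 39.5
```

Call:
servo_tool --commands '[[[0,0,0],[0,0,0]],[[0,0,0],[0,0,0]],[[0,0,0],[0,0,0]],[[0,0,0],[0,0,0]],[[0,0,-0.1],[0,0,0]],[[0,0,-0.3],[0,0,0]],[[0,0,-0.5],[0,0,0]],[[0,0,-0.71],[0,0,0]],[[0.1,0.2,-0.71],[0,0,-0.05]],[[0.2,0.35,-0.71],[0,0,-0.1]],[[0.3,0.5,-0.71],[0,0,-0.15]],[[0.4,0.7,-0.71],[0,0,-0.2]],[[0.5,0.9,-0.71],[0,0,-0.25]],[[0.55,1,-0.71],[0,0,-0.35]],[[0.55,1,-0.71],[0,0,-0.35]],[[0.55,1,-0.71],[0,0,-0.35]],[[0.55,1,-0.71],[0,0,-0.35]],[[0.55,1,-0.71],[0,0,-0.35]]]' --claw 0.46

```text
clock: 40.1
tcp_pos: [0.4557, 0.3108, 0.1992]
orientation: [-0.495, 3.102, -0.001]
contact_force: [0.0, 0.1, -0.2]
grip_width: 0.046
gripper_force: 0.0
```

```bash
python3 - <<'E'
from h import *
tray()
p,d=shot('top','t3.png');h=cv2.cvtColor(p,cv2.COLOR_RGB2HSV)
for c in('top','scene'):
  p,d=shot(c,'x_'+c+'.png');W=world(c,d);z=W[...,2]
  k=(abs(W[...,0]-.44)<.16)&(abs(W[...,1]-.356)<.16)
  for b,cc in blobs(k&(abs(z-.016)<.005),400):print(c,'lid',cc.round(),rect(W[b]),np.median(z[b]),b.sum())
  for b,cc in blobs(k&(z>.03)&(z<.05)&(abs(W[...,0]-.44)<.05)&(abs(W[...,1]-.356)<.05),10):print('handle',cc.round(),rect(W[b]),np.percentile(z[b],[5,50,95]),b.sum())
  print('lid_grip',[((ray(c,x['uv'],.030)*1000).round(),round(x['confidence'],2)) for x in r.mark_of(c,'lid_grip')])
plan((441.7,355.8,30,108.5))
a=cv2.imread('pics/x_top.png')[170:330,90:410];cv2.imwrite('pics/v1.png',cv2.resize(a,None,fx=2.4,fy=2.4))
E
```

```text
tray [294. 211.] [ 10. 153. 161.] (array([630.2,  77.5]), array([32.8, 43.4]), 75.1) s 58.0 31.0 z [0.033 0.043 0.045]
tray [322. 231.] [ 27. 185. 169.] (array([589.7,  22.8]), array([34.8, 41.3]), 77.1) s 31.0 -32.0 z [0.031 0.042 0.045]
tray [285. 240.] [ 97.  82. 180.] (array([573.1,  94.2]), array([33.5, 45.1]), 76.3) s -2.0 34.0 z [0.038 0.043 0.045]
tray [315. 259.] [ 10. 122. 130.] (array([534.4,  36. ]), array([35.1, 44.1]), 76.6) s -26.0 -32.0 z [0.032 0.042 0.045]
tray [280. 264.] [101.  82. 115.] (array([526. , 105.1]), array([32.6, 33.7]), 76.6) s -50.0 33.0 z [0.041 0.043 0.045]
top lid [161. 317.] (array([441.5, 355.6]), array([180.6, 171.9]), 18.6) 0.016534280764601728 5971
handle [150. 310.] (array([440.7, 354.6]), array([55. , 14.9]), 18.8) [0.03268074 0.04155227 0.04499102] 252
lid_grip [(array([439., 351.,  30.]), 0.78), (array([443.,  96.,  30.]), 0.47)]
scene lid [513. 314.] (array([443.8, 355.9]), array([185.4, 170.3]), 18.9) 0.015602207769635945 5759
handle [514. 301.] (array([444.1, 356.3]), array([60.2, 15. ]), 18.2) [0.03112638 0.04062556 0.04290006] 204
lid_grip [(array([444., 353.,  30.]), 0.76)]
at [455.3 312.1 199.2] phi 108.3 t 40.4 w 45.5 F [ 0.1 -1.1 -0.2]
(441.7, 355.8, 30) [-0.0031, 0.1829, 0.6769] [0.0001, 0.0001, -0.0026]
```

View pics/v1.png

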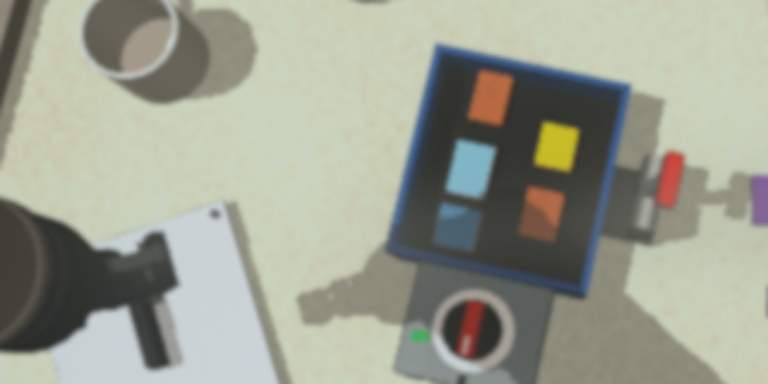

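All five tiles lie flat and apart in the tray. The lid handle is at (442,356) mm with yaw 18.6°, and both cameras agree. Next I'll grasp the lid.

Call:
servo_tool --commands '[[[-0.003,0.183,0],[0,0,-0.003]],[[-0.003,0.183,0.15],[0,0,-0.003]],[[-0.003,0.183,0.35],[0,0,-0.003]],[[-0.003,0.183,0.5],[0,0,-0.003]],[[-0.003,0.183,0.6],[0,0,-0.003]],[[-0.003,0.183,0.68],[0,0,-0.003]],[[-0.003,0.183,0.73],[0,0,-0.003]],[[-0.003,0.183,0.749],[0,0,-0.003]],[[-0.003,0.183,0.749],[0,0,-0.003]],[[-0.003,0.183,0.749],[0,0,-0.003]]]' --claw 0.46

```text
clock: 41.4
tcp_pos: [0.4421, 0.3566, 0.0128]
orientation: [-0.507, 3.099, 0.002]
contact_force: [0.3, 0.5, 0.4]
grip_width: 0.046
gripper_force: 0.0
```

Call:
servo_tool --commands '[[[0,0,0],[0,0,0]],[[0,0,0],[0,0,0]],[[0,0,0],[0,0,0]],[[0,0,0],[0,0,0]],[[0,0,0],[0,0,0]],[[0,0,0],[0,0,0]],[[0,0,0],[0,0,0]],[[0,0,0],[0,0,0]]]' --claw 1 --squeeze 80

```text
clock: 42.2
tcp_pos: [0.4419, 0.3565, 0.013]
orientation: [-0.507, 3.099, 0.002]
contact_force: [-1.4, -1.1, 6.6]
grip_width: 0.0113
gripper_force: 78.6
```

```bash
python3 - <<'E'
from h import *
plan((480,260,150,76.8),(567.2,61,150,76.8))
E
```

```text
at [441.9 356.5  13. ] phi 108.6 t 42.2 w 11.3 F [-1.4 -1.1  6.6]
(480, 260, 150) [-0.0221, -0.4142, -0.5484] [0.0007, 0.0005, 0.3531]
(567.2, 61, 150) [-0.0992, -1.2798, -0.5491] [0.0007, 0.0005, 0.3531]
```

Call:
servo_tool --commands '[[[0,0,-0.05],[0,0,0]],[[0,0,-0.15],[0,0,0]],[[0,0,-0.25],[0,0,0]],[[0,0,-0.35],[0,0,0]],[[0,0,-0.45],[0,0,0]],[[0,0,-0.55],[0,0,0]],[[0,-0.08,-0.58],[0,0,0.05]],[[-0.02,-0.18,-0.6],[0,0,0.1]],[[-0.02,-0.28,-0.6],[0,0,0.15]],[[-0.03,-0.38,-0.6],[0,0,0.2]],[[-0.04,-0.48,-0.6],[0,0,0.25]],[[-0.04,-0.58,-0.6],[0,0,0.3]],[[-0.05,-0.68,-0.6],[0,0,0.353]],[[-0.06,-0.78,-0.6],[0,0,0.353]],[[-0.06,-0.86,-0.6],[0,0,0.353]],[[-0.07,-0.92,-0.6],[0,0,0.353]],[[-0.07,-0.96,-0.6],[0,0,0.353]],[[-0.07,-0.98,-0.6],[0,0,0.353]],[[-0.07,-0.98,-0.6],[0,0,0.353]],[[-0.07,-0.98,-0.6],[0,0,0.353]]]'

```text
clock: 44.2
tcp_pos: [0.5358, 0.1302, 0.1618]
orientation: [-0.36, -3.12, -0.001]
contact_force: [0.8, 0.1, -1.7]
grip_width: 0.0119
gripper_force: 78.7
```

```bash
python3 - <<'E'
from h import *
plan((567.2,61,163,76.8))
p,d=shot('scene','l1.png')
for c in('scene','top'):
  p,d=shot(c);W=world(c,d);z=W[...,2];t=pose()[0]
  k=(abs(W[...,0]-t[0])<.16)&(abs(W[...,1]-t[1])<.16)
  for z0 in(.15,.16,.17):
    b=k&(abs(z-z0)<.005)
    if b.sum()>300:print(c,z0,b.sum(),rect(W[b]))
E
```

```text
at [535.8 130.2 161.8] phi 76.8 t 44.2 w 11.9 F [ 0.8  0.1 -1.7]
(567.2, 61, 163) [-0.1852, -0.2409, -0.0051] [0.0002, -0.0003, 0.0004]
scene 0.16 3897 (array([538.6, 130.2]), array([173.7, 182.8]), 76.9)
scene 0.17 757 (array([539. , 132.6]), array([165.4, 176. ]), 76.9)
top 0.16 1514 (array([526.5,  92.6]), array([ 93.4, 180.7]), 77.0)
top 0.17 2745 (array([526.1,  92.4]), array([ 92.7, 179.4]), 77.1)
```

Call:
servo_tool --commands '[[[-0.05,-0.06,0],[0,0,0]],[[-0.1,-0.14,0],[0,0,0]],[[-0.15,-0.2,0],[0,0,0]],[[-0.187,-0.237,0],[0,0,0]],[[-0.187,-0.237,0],[0,0,0]],[[-0.187,-0.237,0],[0,0,0]],[[-0.187,-0.237,0],[0,0,0]]]'

```text
clock: 45.05
tcp_pos: [0.5676, 0.0627, 0.1617]
orientation: [-0.358, -3.12, -0.001]
contact_force: [-0.7, 0.1, -2.4]
grip_width: 0.0118
gripper_force: 78.7
```

```bash
python3 - <<'E'
from h import *
plan((567.6,61.9,95,76.8))
t=pose()[0]
for c in('scene','top'):
  p,d=shot(c);W=world(c,d);z=W[...,2]
  k=(abs(W[...,0]-t[0])<.16)&(abs(W[...,1]-t[1])<.16)
  b=k&(abs(z-.166)<.009);print(c,b.sum(),rect(W[b]))
  if c=='scene':
    b=k&(abs(z-.074)<.005);print('rim seen',rect(W[b]))
E
```

```text
at [567.6  62.7 161.7] phi 76.9 t 45.05 w 11.8 F [-0.7  0.1 -2.4]
(567.6, 61.9, 95) [-0.0009, -0.0032, 0.2667] [0.0003, -0.0005, 0.0013]
scene 4596 (array([564.9,  42.3]), array([216.4, 182.3]), 76.9)
rim seen (array([534.1,  50.1]), array([203.7, 239.4]), 77.2)
top 2611 (array([550.8, -20.6]), array([ 92.7, 183.8]), 83.6)
```

Call:
servo_tool --commands '[[[0,-0.003,0.08],[0,0,0]],[[0,-0.003,0.16],[0,0,0]],[[0,-0.003,0.22],[0,0,0]],[[0,-0.003,0.25],[0,0,0]],[[0,-0.003,0.267],[0,0,0]],[[0,-0.003,0.28],[0,0,0]],[[0,-0.003,0.295],[0,0,0]],[[0,-0.003,0.305],[0,0,0]],[[0,-0.003,0.305],[0,0,0]],[[0,-0.003,0.305],[0,0,0]]]'

```text
clock: 46.15
tcp_pos: [0.5681, 0.0604, 0.0859]
orientation: [0.361, 3.12, 0.0]
contact_force: [-0.1, 0.3, -2.5]
grip_width: 0.0115
gripper_force: 78.7
```

```bash
python3 - <<'E'
from h import *
plan((567.6,61.9,80,76.8))
p,d=shot('scene','l2.png');W=world('scene',d);z=W[...,2]
k=(abs(W[...,0]-.567)<.14)&(abs(W[...,1]-.061)<.14)
for z0 in np.arange(.074,.104,.004):
    b=k&(abs(z-z0)<.002);print(round(z0,3),b.sum(),end=' | ')
cv2.imwrite('pics/l2c.png',cv2.resize(cv2.imread('pics/l2.png')[170:350,250:470],None,fx=3,fy=3))
E
```

```text
at [568.1  60.4  85.9] phi 76.8 t 46.15 w 11.5 F [-0.1  0.3 -2.5]
(567.6, 61.9, 80) [0.0032, 0.0053, 0.0234] [0.0001, 0.0002, 0.0001]
0.074 408 | 0.078 84 | 0.082 197 | 0.086 1790 | 0.09 2538 | 0.094 185 | 0.098 122 | 0.102 38 |
```

View pics/l2c.png

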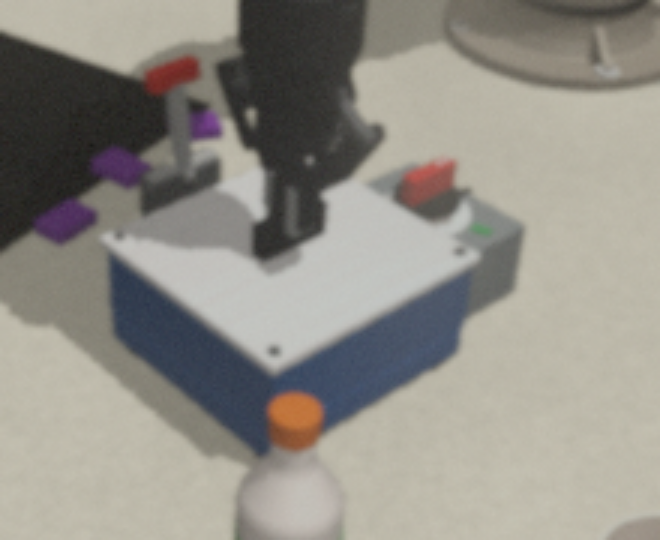

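The lid plate top is at about 88 mm, 5 mm above seated. The plug has entered the tray and there is no side force. Lower it the rest of the way.

Call:
servo_tool --commands '[[[0.002,0.003,0.01],[0,0,0]],[[0.002,0.003,0.02],[0,0,0]],[[0.002,0.003,0.024],[0,0,0]],[[0.002,0.003,0.024],[0,0,0]],[[0.002,0.003,0.024],[0,0,0]]]'

```text
clock: 46.7
tcp_pos: [0.5676, 0.0615, 0.08]
orientation: [-0.361, -3.121, -0.001]
contact_force: [-3.1, 0.0, 5.3]
grip_width: 0.0113
gripper_force: 79.6
```

```bash
cat >> h.py <<'E'
def lidz():
    p,d=shot('scene');W=world('scene',d);z=W[...,2]
    k=(abs(W[...,0]-.567)<.14)&(abs(W[...,1]-.061)<.14)&(z>.077)&(z<.093)&(p.min(-1)>90)
    P=W[k];A=np.c_[P[:,:2]-[.567,.061],np.ones(len(P))];print('lid plane slopes,z',np.linalg.lstsq(A,P[:,2],rcond=None)[0].round(4),k.sum(),rect(P))
E
python3 - <<'E'
from h import *
plan((567.6,61.9,80,76.8));lidz()
E
```

```text
at [567.6  61.5  80. ] phi 76.8 t 46.7 w 11.3 F [-3.1  0.   5.3]
(567.6, 61.9, 80) [0.0002, 0.0017, 0.0001] [0.0003, -0.0002, 0.0002]
lid plane slopes,z [-0.0036 -0.003   0.0824] 4289 (array([538.4,  50.7]), array([209. , 238.1]), 77.3)
```

The lid is seated: plate top at 82.4 mm, level to 0.3%. Release it and move out beyond the clamp, passing above it.

Call:
servo_tool --commands '[[[0,0,0],[0,0,0]],[[0,0,0],[0,0,0]],[[0,0,0],[0,0,0]],[[0,0,0],[0,0,0]],[[0,0,0],[0,0,0]],[[0,0,-0.06],[0,0,0]],[[0,0,-0.2],[0,0,0]],[[0,0,-0.4],[0,0,0]],[[0,0,-0.56],[0,0,0]],[[0,-0.05,-0.56],[0,0,0]],[[0,-0.2,-0.56],[0,0,0]],[[0,-0.4,-0.56],[0,0,0]],[[0,-0.6,-0.56],[0,0,0]],[[0,-0.76,-0.56],[0,0,0]],[[0,-0.76,-0.56],[0,0,0]],[[0,-0.76,-0.56],[0,0,0]]]' --claw 0.6 --squeeze 40

```text
clock: 48.35
tcp_pos: [0.5238, -0.1248, 0.22]
orientation: [0.365, 3.12, 0.001]
contact_force: [0.7, 1.7, -0.2]
grip_width: 0.0341
gripper_force: 0.0
```

Call:
servo_tool --commands '[[[0,0,0],[0,0,0]],[[0,0,0],[0,0,0]],[[0,0,0],[0,0,0]],[[0,0,0.1],[0,0,0]],[[0,0,0.2],[0,0,0]],[[0,0,0.28],[0,0,0]],[[0,0,0.28],[0,0,0]],[[0,0,0.28],[0,0,0]]]' --claw 1

```text
clock: 49.15
tcp_pos: [0.5245, -0.1234, 0.1499]
orientation: [-0.36, -3.121, 0.0]
contact_force: [-0.3, -0.8, -0.1]
grip_width: -0.0
gripper_force: 0.0
```

```bash
python3 - <<'E'
from h import *
plan();lidz()
t=pose()[0];a=np.radians(-13.2)
for c in('scene','top'):
  p,d=shot(c,'k_'+c+'.png');W=world(c,d);h=cv2.cvtColor(p,cv2.COLOR_RGB2HSV)
  S=W[...,:2]*1000-np.array([567.2,61]);S=np.stack([S[...,0]*np.cos(a)+S[...,1]*np.sin(a),-S[...,0]*np.sin(a)+S[...,1]*np.cos(a),W[...,2]*1000],-1)
  red=((h[...,0]<8)|(h[...,0]>172))&(h[...,1]>140)&(h[...,2]>60)
  k=(abs(S[...,0])<35)&(S[...,1]<-80)&(S[...,1]>-145)&(S[...,2]>100)
  P=S[k&red];print(c,'clamp red',len(P),np.percentile(P,[3,50,97],axis=0).round(0).tolist() if len(P) else '')
  q=(abs(S[...,0])<40)&(S[...,1]<-148)&(S[...,1]>-230)&(S[...,2]>110)&(d>0);P=S[q]
  for z in range(110,200,8):
    s=P[(P[:,2]>z)&(P[:,2]<=z+8)]
    if len(s):print(z,len(s),np.percentile(s,[3,97],axis=0).round(0)[:,:2].tolist())
cv2.imwrite('pics/k1.png',cv2.resize(cv2.imread('pics/k_scene.png')[110:290,210:430],None,fx=3,fy=3))
E
```

```text
at [ 524.5 -123.4  149.9] phi 76.8 t 49.15 w -0.0 F [-0.3 -0.8 -0.1]
lid plane slopes,z [-0.0026 -0.002   0.0824] 4681 (array([538.1,  50.3]), array([209.9, 239.6]), 76.8)
scene clamp red 120 [[-11.0, -122.0, 158.0], [10.0, -115.0, 166.0], [22.0, -112.0, 170.0]]
166 21 [[-7.0, -193.0], [14.0, -180.0]]
174 36 [[-4.0, -195.0], [13.0, -175.0]]
182 48 [[-3.0, -194.0], [14.0, -173.0]]
190 46 [[-4.0, -194.0], [13.0, -174.0]]
198 47 [[-4.0, -202.0], [14.0, -175.0]]
top clamp red 113 [[-14.0, -127.0, 168.0], [3.0, -122.0, 171.0], [17.0, -117.0, 174.0]]
174 1 [[-7.0, -179.0], [-7.0, -179.0]]
182 3 [[-7.0, -177.0], [-4.0, -176.0]]
190 1 [[-7.0, -177.0], [-7.0, -177.0]]
```

View pics/k1.png

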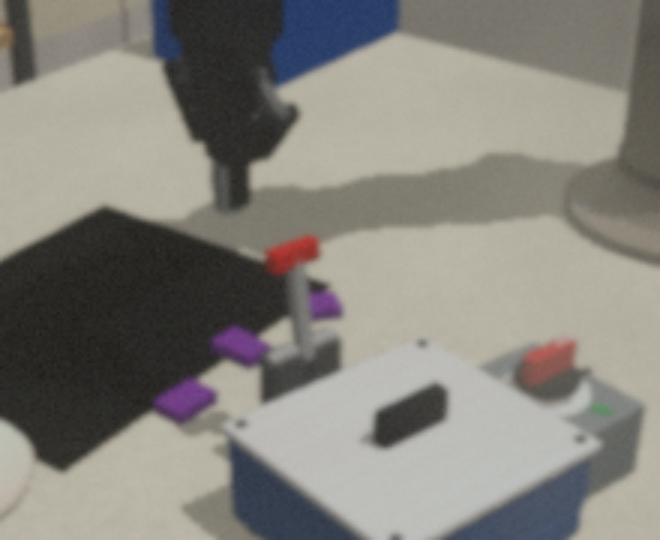

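The view shows the lid seated and the clamp upright with its red grip at about k1 (292,253). The closed fingertips are outside it at (232,205), with the tips about 17 mm above the TCP reading. Push the clamp over along its arc, in two stages.

Call:
servo_tool --commands '[[[0,0.06,0.03],[0,0,0]],[[0,0.12,0.06],[0,0,0]],[[0,0.164,0.06],[0,0,0]],[[0,0.19,0.055],[0,0,0]],[[0,0.21,0.048],[0,0,0]],[[0,0.238,0.042],[0,0,0]],[[0,0.275,0.037],[0,0,0]],[[0,0.309,0.036],[0,0,0]],[[0,0.343,0.046],[0,0,0]],[[0,0.376,0.06],[0,0,0]],[[0,0.406,0.079],[0,0,0]],[[0,0.434,0.101],[0,0,0]],[[0,0.434,0.101],[0,0,0]]]'

```text
clock: 50.6
tcp_pos: [0.5486, -0.0166, 0.1233]
orientation: [-0.358, -3.119, 0.0]
contact_force: [0.1, 0.1, 0.4]
grip_width: -0.0002
gripper_force: 0.0
```

```bash
cat >> h.py <<'E'
def clampred():
  a=np.radians(-13.2)
  for c in('scene','top'):
    p,d=shot(c);W=world(c,d);h=cv2.cvtColor(p,cv2.COLOR_RGB2HSV)
    S=W[...,:2]*1000-np.array([567.2,61]);S=np.stack([S[...,0]*np.cos(a)+S[...,1]*np.sin(a),-S[...,0]*np.sin(a)+S[...,1]*np.cos(a),W[...,2]*1000],-1)
    P=S[((h[...,0]<8)|(h[...,0]>172))&(h[...,1]>140)&(h[...,2]>60)&(abs(S[...,0])<35)&(S[...,1]<-10)&(S[...,1]>-165)&(S[...,2]>80)]
    print(c,'clamp red',len(P),np.percentile(P,[3,50,97],axis=0).round(0).tolist() if len(P) else '')
E
python3 - <<'E'
from h import *
plan();clampred()
E
```

```text
at [548.6 -16.6 123.3] phi 76.9 t 50.6 w -0.2 F [0.1 0.1 0.4]
scene clamp red 89 [[-11.0, -60.0, 142.0], [7.0, -56.0, 146.0], [22.0, -52.0, 150.0]]
top clamp red 0
```

Call:
servo_tool --commands '[[[0,0.024,0.026],[0,0,0]],[[0,0.046,0.054],[0,0,0]],[[0,0.062,0.086],[0,0,0]],[[0,0.08,0.119],[0,0,0]],[[0,0.095,0.145],[0,0,0]],[[0,0.11,0.165],[0,0,0]],[[0,0.12,0.178],[0,0,0]],[[0,0.12,0.178],[0,0,0]]]'

```text
clock: 51.5
tcp_pos: [0.5544, 0.0063, 0.0786]
orientation: [-0.366, -3.119, 0.009]
contact_force: [-1.5, -11.7, -2.8]
grip_width: 0.0
gripper_force: 7.1
```

```bash
python3 - <<'E'
from h import *
plan();clampred();lidz()
E
```

```text
at [554.4   6.3  78.6] phi 76.6 t 51.5 w 0.0 F [ -1.5 -11.7  -2.8]
scene clamp red 106 [[-10.0, -45.0, 93.0], [6.0, -36.0, 100.0], [22.0, -32.0, 102.0]]
top clamp red 0 
lid plane slopes,z [-0.0026 -0.0026  0.0824] 4451 (array([538.3,  50.2]), array([210., 238.]), 76.6)
```

Call:
servo_tool --commands '[[[0,-0.02,0],[0,0,0]],[[0,-0.02,-0.04],[0,0,0]],[[0,-0.02,-0.1],[0,0,0]],[[0,0.03,-0.1],[0,0,0]],[[0,0.06,-0.1],[0,0,0]],[[0,0.06,-0.06],[0,0,0]],[[0,0.06,-0.03],[0,0,0]],[[0,0.06,-0.015],[0,0,0]],[[0,0.06,-0.008],[0,0,0]],[[0,0.06,-0.004],[0,0,0]],[[0,0.06,-0.004],[0,0,0]]]'

```text
clock: 52.75
tcp_pos: [0.5592, 0.0253, 0.0807]
orientation: [-0.362, -3.121, 0.0]
contact_force: [0.1, 0.2, -0.1]
grip_width: -0.0002
gripper_force: 0.0
```

```bash
python3 - <<'E'
from h import *
plan();clampred();lidz()
E
```

```text
at [559.2  25.3  80.7] phi 76.8 t 52.75 w -0.2 F [ 0.1  0.2 -0.1]
scene clamp red 39 [[10.0, -44.0, 92.0], [18.0, -36.0, 97.0], [22.0, -32.0, 99.0]]
top clamp red 0 
lid plane slopes,z [-0.0037 -0.0049  0.0826] 4383 (array([537.6,  49.7]), array([211.1, 238.9]), 77.1)
```

Call:
servo_tool --commands '[[[0,-0.01,0.004],[0,0,0]],[[0,-0.01,0.008],[0,0,0]],[[0,-0.01,0.012],[0,0,0]],[[0,-0.01,0.012],[0,0,0]]]'

```text
clock: 53.3
tcp_pos: [0.5592, 0.0235, 0.0798]
orientation: [0.361, 3.12, 0.003]
contact_force: [-6.6, 0.7, 19.5]
grip_width: 0.0001
gripper_force: 9.1
```

Firm contact at 19.5 N. Lift off and check the clamp angle.

Call:
servo_tool --commands '[[[0,0,-0.04],[0,0,0]],[[0,0,-0.2],[0,0,0]],[[0,0,-0.4],[0,0,0]],[[0.2,0.2,-0.45],[0,0,0]],[[0.35,0.4,-0.45],[0,0,0]],[[0.5,0.5,-0.45],[0,0,0]],[[0.5,0.5,-0.45],[0,0,0]],[[0.5,0.5,-0.45],[0,0,0]],[[0.5,0.5,-0.45],[0,0,0]]]'

```text
clock: 54.2
tcp_pos: [0.4655, 0.1736, 0.1906]
orientation: [0.359, 3.121, 0.0]
contact_force: [0.2, -0.3, -0.1]
grip_width: 0.0001
gripper_force: 0.0
```

```bash
python3 - <<'E'
from h import *
plan();clampred();lidz()
p,d=shot('top','e1.png');s,_=shot('scene','e1s.png')
W=world('top',d);h=cv2.cvtColor(p,cv2.COLOR_RGB2HSV)
red=((h[...,0]<8)|(h[...,0]>172))&(h[...,1]>120)&(h[...,2]>60)&(abs(W[...,0]-.44)<.05)&(abs(W[...,1]-.09)<.05)
for b,c in blobs(red,20):print('knob',c,rect(plane('top',b,.097)),np.percentile(W[b][:,2],[10,50,90]))
print([((ray('top',x['uv'],.086)*1000).round(),round(x['confidence'],2)) for x in r.mark_of('top','timer_grip')])
cv2.imwrite('pics/e1c.png',cv2.resize(cv2.cvtColor(np.hstack([p[170:350,240:420],s[170:350,260:440]]),4),(800,400)))
E
```

```text
at [465.5 173.6 190.6] phi 76.9 t 54.2 w 0.1 F [ 0.2 -0.3 -0.1]
scene clamp red 109 [[-12.0, -45.0, 91.0], [6.0, -36.0, 97.0], [21.0, -31.0, 99.0]]
top clamp red 108 [[-16.0, -48.0, 97.0], [0.0, -43.0, 99.0], [16.0, -38.0, 103.0]]
lid plane slopes,z [-0.0029 -0.0047  0.0825] 4498 (array([537.8,  49.9]), array([210.5, 238.7]), 77.0)
knob [285.74193548 305.72903226] (array([439.6,  89.8]), array([14.5, 40.3]), 75.8) [0.08019351 0.09704448 0.09924903]
[(array([437.,  91.,  86.]), 0.57), (array([730., 181.,  86.]), 0.25)]
```

View pics/e1c.png

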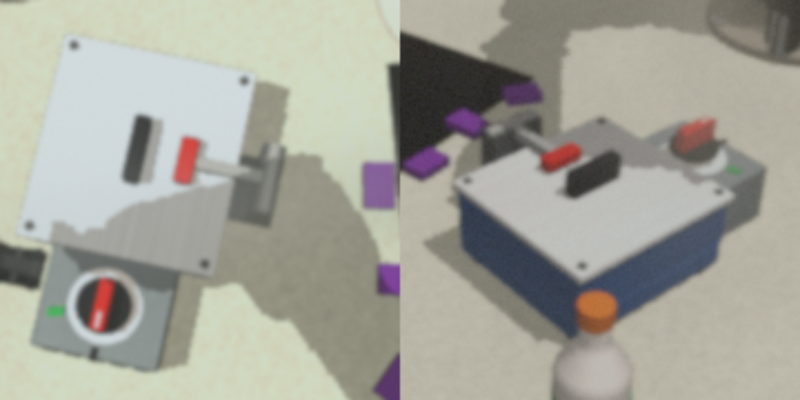

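Both views show the clamp down, with the grip at about 98 mm, beside the lid handle and the lid seated. The knob bar is at (440,90) mm, on the black mark. Now for the timer.

```bash
python3 - <<'E'
from h import *
plan((439.6,90.3,130,76.4),(439.6,90.3,63,76.4))
E
```

```text
at [466.1 172.4 190.4] phi 76.7 t 54.5 w -0.4 F [-0.6  0.9  0.4]
(439.6, 90.3, 130) [0.0276, -0.3439, 0.2416] [-0.0002, 0.0002, 0.0032]
(439.6, 90.3, 63) [0.0277, -0.3438, 0.5096] [-0.0002, 0.0002, 0.0032]
```

Call:
servo_tool --commands '[[[0.01,-0.15,0],[0,0,0]],[[0.028,-0.344,0],[0,0,0]],[[0.028,-0.344,0],[0,0,0]],[[0.028,-0.344,0],[0,0,0]],[[0.028,-0.344,0.12],[0,0,0]],[[0.028,-0.344,0.24],[0,0,0]],[[0.028,-0.344,0.24],[0,0,0]],[[0.028,-0.344,0.24],[0,0,0]]]' --claw 0.53

```text
clock: 55.3
tcp_pos: [0.4394, 0.0917, 0.1306]
orientation: [-0.36, -3.12, 0.002]
contact_force: [-0.3, -0.5, 0.3]
grip_width: 0.0404
gripper_force: 0.0
```

```bash
python3 - <<'E'
from h import *
plan((439.6,90.3,63,76.4))
E
```

```text
at [439.4  91.7 130.6] phi 76.8 t 55.3 w 40.4 F [-0.3 -0.5  0.3]
(439.6, 90.3, 63) [-0.0021, -0.0049, 0.2703] [-0.0008, -0.0003, 0.0048]
```

Call:
servo_tool --commands '[[[-0.001,-0.005,0.08],[0,0,0]],[[-0.001,-0.005,0.16],[0,0,0]],[[-0.001,-0.005,0.22],[0,0,0]],[[-0.001,-0.005,0.25],[0,0,0]],[[-0.001,-0.005,0.27],[0,0,0]],[[-0.001,-0.005,0.27],[0,0,0]],[[-0.001,-0.005,0.27],[0,0,0]]]'

```text
clock: 56.0
tcp_pos: [0.4397, 0.0904, 0.0636]
orientation: [0.361, 3.12, 0.001]
contact_force: [-0.1, 0.3, 0.4]
grip_width: 0.0399
gripper_force: 0.0
```

Call:
servo_tool --commands '[[[0,0,0],[0,0,0]],[[0,0,0],[0,0,0]],[[0,0,0],[0,0,0]],[[0,0,0],[0,0,0]],[[0,0,0],[0,0,0]],[[0,0,0],[0,0,0]]]' --claw 1 --squeeze 60

```text
clock: 56.6
tcp_pos: [0.4396, 0.091, 0.0632]
orientation: [0.36, 3.12, 0.002]
contact_force: [0.2, 5.1, 2.4]
grip_width: 0.0102
gripper_force: 62.5
```

Call:
servo_tool --commands '[[[0,0,0.01],[0,0,0]],[[0,0,0.02],[0,0,0]],[[0,0,0.027],[0,0,0]],[[0,0,0.027],[0,0,0]],[[0,0,0.027],[0,0,0]]]'

```text
clock: 57.1
tcp_pos: [0.4396, 0.091, 0.0567]
orientation: [0.36, 3.12, 0.002]
contact_force: [-1.3, 5.5, 8.2]
grip_width: 0.0107
gripper_force: 63.3
```

Pressed about 6.5 mm with 8 N. Now turn clockwise 72°. From the picture the green mark lies about 71.6° away.

Call:
servo_tool --commands '[[[0,0,0.001],[0,0,0.06]],[[0,0,0.001],[0,0,0.13]],[[0,0,0.001],[0,0,0.2]],[[0,0,0.001],[0,0,0.27]],[[0,0,0.001],[0,0,0.34]],[[0,0,0.001],[0,0,0.41]],[[0,0,0.001],[0,0,0.48]],[[0,0,0.001],[0,0,0.55]],[[0,0,0.001],[0,0,0.62]],[[0,0,0.001],[0,0,0.68]],[[0,0,0.001],[0,0,0.74]],[[0,0,0.001],[0,0,0.78]],[[0,0,0.001],[0,0,0.8]],[[0,0,0.001],[0,0,0.8]],[[0,0,0.001],[0,0,0.8]]]'

```text
clock: 58.6
tcp_pos: [0.4403, 0.0918, 0.0566]
orientation: [-2.125, -2.313, -0.005]
contact_force: [0.4, 8.0, 10.2]
grip_width: 0.0105
gripper_force: 63.4
```

```bash
python3 - <<'E'
from h import *
plan();print(pose()[2]['moment'])
E
```

```text
at [440.3  91.8  56.6] phi 4.9 t 58.6 w 10.5 F [ 0.4  8.  10.2]
[ 1.60080292 -0.02075964 -0.00220578]
```

Call:
servo_tool --commands '[[[0,0,-0.01],[0,0,0]],[[0,0,-0.02],[0,0,0]],[[0,0,-0.026],[0,0,0]],[[0,0,-0.026],[0,0,0]],[[0,0,-0.026],[0,0,0]]]'

```text
clock: 59.1
tcp_pos: [0.4403, 0.0918, 0.0629]
orientation: [-2.125, -2.314, -0.005]
contact_force: [1.9, 7.4, 3.3]
grip_width: 0.0103
gripper_force: 62.6
```

Call:
servo_tool --commands '[[[0,0,0],[0,0,0]],[[0,0,0],[0,0,0]],[[0,0,0],[0,0,0]],[[0,0,0],[0,0,0]],[[0,0,0],[0,0,0]],[[0,0,-0.1],[0,0,0]],[[0,0,-0.2],[0,0,0]],[[0,0,-0.35],[0,0,0]],[[0,0,-0.5],[0,0,0]],[[0,0.2,-0.55],[0,0,0]],[[-0.2,0.2,-0.55],[0,0,0]],[[-0.4,0.2,-0.55],[0,0,0]],[[-0.6,0.2,-0.55],[0,0,0]],[[0.6,0.2,-0.55],[0,0,0]],[[0.8,0.2,-0.55],[0,0,0]],[[0.8,0.2,-0.55],[0,0,0]],[[0.8,0.2,-0.55],[0,0,0]],[[0.8,0.2,-0.55],[0,0,0]],[[0.8,0.2,-0.55],[0,0,0]],[[0.8,0.2,-0.55],[0,0,0]]]' --claw 0.5

```text
clock: 61.1
tcp_pos: [0.4714, 0.2955, 0.1998]
orientation: [-2.126, -2.313, 0.0]
contact_force: [1.3, -1.0, 0.0]
grip_width: 0.0432
gripper_force: 0.0
```

```bash
python3 - <<'E'
from h import *
plan();clampred();lidz()
p,d=shot('top','f1.png');W=world('top',d);h=cv2.cvtColor(p,cv2.COLOR_RGB2HSV)
red=((h[...,0]<8)|(h[...,0]>172))&(h[...,1]>120)&(h[...,2]>60)&(abs(W[...,0]-.44)<.05)&(abs(W[...,1]-.09)<.05)
for b,c in blobs(red,20):print('knob',c,rect(plane('top',b,.097)),np.percentile(W[b][:,2],[10,50,90]))
s,_=shot('scene')
cv2.imwrite('pics/f1c.png',cv2.resize(cv2.cvtColor(np.hstack([p[170:350,230:410],s[170:350,260:440]]),4),(800,400)))
E
```

```text
at [471.4 295.5 199.8] phi 4.8 t 61.1 w 43.2 F [ 1.3 -1.   0. ]
scene clamp red 99 [[-9.0, -45.0, 91.0], [7.0, -36.0, 97.0], [22.0, -32.0, 99.0]]
top clamp red 107 [[-15.0, -48.0, 97.0], [1.0, -43.0, 99.0], [16.0, -38.0, 102.0]]
lid plane slopes,z [-0.0033 -0.0056  0.0826] 4512 (array([540.9,  49.3]), array([210.2, 233.1]), 76.9)
knob [287.52142857 306.3       ] (array([440.1,  88.5]), array([13. , 39.8]), 4.8) [0.09224448 0.09736016 0.09959143]
```

View pics/f1c.png

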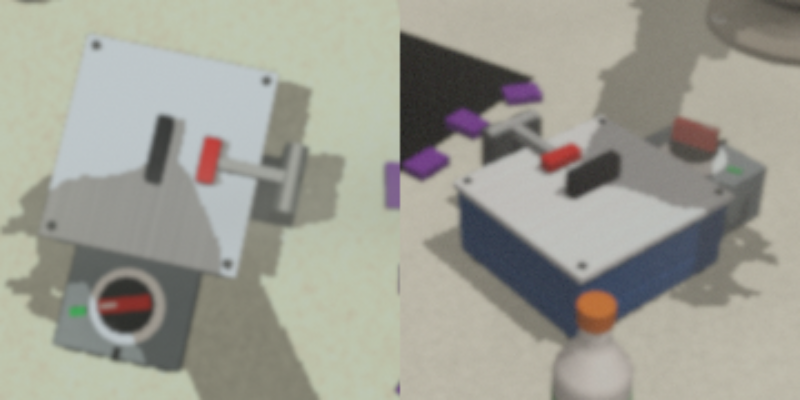

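The knob points at the green mark (turned 72°) and is back up, with its top at 97 mm. The clamp is down, the lid is seated and level, and the arm is clear. Handing in.

```bash
python3 -c "
from bench import r
print(r.hand_in())"
```

```text
the job is handed in; nothing more can be done
None
```

I handed the job in at about 61 s: all five tiles lie flat in one layer in the tray, the lid is seated, the clamp is down, and the timer is turned to the green mark with its knob sprung back up; the judge's result was not shown.

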